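# Change the display bar from earring cards to cuff bracelets

### The arm

A 6-joint arm with a two-finger parallel gripper is mounted at the origin on the work surface. World frame = base frame: x ahead of the robot, y to its left, z up, the work surface at z = 0. Lengths are in m, angles in rad, forces in N, time in s.
With the tool pointing down it reaches from about 0.3 to 0.775 m from the base axis. Payload 14.6 kg.
Tool frame: the origin (TCP) lies on the centre line of the jaws, within the pads' length; the fingertips stand 19 mm ahead of it and the grasp point (between the pads) is the TCP; z points along the fingers, y is the line along which they close (so a half turn about z gives the same grasp; the last joint's range is limited). The gripper opens to 94 mm and grips with 3 to 60 N. Pads are 16 mm wide; open, the fingers measure 119 mm over their backs; the gripper's body (75 mm by 177 mm) begins 78 mm behind the grasp point.
Start: joints at [1.042, 0.3, 1.521, -0, 1.321, -0.067], TCP at [0.245, 0.492, 0.224] pointing down, gripper open.
Joint ranges: [-3.03, 3.03], [-0.79, 2.21], [0.23, 2.52], [-1.04, 4.18], [0, 3.07], [-2.55, 2.55]. Speed limits (rad/s): [2.22, 2.22, 2.57, 3.14, 3.14, 3.14].

### API

Orientations are given as [roll, pitch, yaw] about the fixed x, y, z axes, in that order (R = Rz(yaw) Ry(pitch) Rx(roll)).
In Python, from station import get_obs, camera, workorder gives the robot as it stands.
- The arm moves only by the tool play_rows, never from a script. Its argument "motion" is a list that holds one entry, the list of rows, each a list of 7 numbers: the shift along the tool's x, y, z as a fraction of full scale, then the turn, a rotation vector about the tool's x, y, z as a fraction of full scale, then the opening, from -1 (shut) to 1 (fully open). In form: [[[x, y, z, ax, ay, az, grip], ...]]. A call has 1 to 10 rows; each row is the pose to reach, as a shift and turn from the pose commanded when the call began, along the tool's axes at that moment, turning the shorter way round; what a row does not reach only later rows make up. Full scale, the value 1, is 0.25 m for a shift and 2 pi rad for a turn. A row lasts 1/10 s, in which the tool goes at most 50 mm and 8.59 degrees, less where a joint would pass 70% of its speed; a pose out of reach is approached as far as the arm can. A call with a number of a shift or a turn outside -1 to 1 is refused whole. A call with a gripper value outside its range is refused whole. The fingers move at their own pace and stop on an object; "grip_force" is the grip in N (left out, the last holds). Time passes only in rows, so rows that repeat a pose let the fingers close. It gives the time, the measured TCP pose, the force, the opening and the grip force at its end, in the units of the state.
- get_obs(): the state, without advancing time (a new reading comes with each control period).
- camera(name): name is "scene" or "top"; returns a dict with "frame" (400x640x3 uint8, red, green, blue), "z_map" (400x640 float32, m along the optical axis (not along the pixel's ray), 0 where there is no reading), "camera_matrix" (3x3 intrinsics, pixels), "T" (4x4, takes a point from camera to world coordinates). Camera axes: x right, y up, looking along -z (the intrinsics and any distortion apply to the point x, -y, -z); pixel columns grow to the right and rows downward; lengths in m; the calibration is good to about 2 mm. A picture is of the moment at which its call begins.
- workorder.hand_in(): hands the job in; it is judged then, once.
The state is a dict: "time_s": time; "qpos": joint angles; "joint_vel": joint speeds; "tau": joint torques, N m; "ee_pos": TCP position; "eef_rot": TCP orientation; "force": force on the tool from outside, world axes, zero at the start; "moment": the same for the moment, N m; "grip_width": finger opening in m; "grip_force": force on a finger pad.
Only numpy, scipy, OpenCV 4.12 (cv2) and the standard library are available. Lean on these libraries where they do the work, as an engineer would, in place of code of your own. Each camera call takes 0.05 s, during which the arm holds its last target. There are 200 camera calls.

### The job

The bar on the jewellery stall is to show the cuffs now: first take the two white earring cards off it and put them in the wooden stock tray, then hang every brass cuff from the table over the bar, arch across the bar, side by side. Put no cuff on the bar while an earring card still hangs there, and leave the other goods where they are.

Things in the scene. Friction and masses are not known exactly. Their poses are not given: they have to be found in the camera images.
- bar_mid (a point): Middle of the bracelet bar's axis: a round level grey bar 42 mm thick, axis 150 mm above the table, between two upright end discs 68 mm across (inner faces 150 mm either side of the middle) on posts and a fixed base 80 x 340 x 14 mm. Its y axis runs along the bar, x across it, z up.
- tray_in (a point): Centre of the inner floor (6 mm above the table) of the fixed open wooden stock tray, the only tray, 175 x 145 mm outside (long side along its x axis), walls 6 mm thick, 30 mm high outside. It stands to the left or to the right of the cuffs.
- cuff_a: Open brass cuff bracelet (all alike, may be absent), a stiff arch standing on its two edges: 70 mm wide in x, 40 in y, walls 4 thick, 54 wide inside, flat crown with top 52 mm up. On the crown a square setting to grip, 16 (x) by 18 (y) mm, 52 to 72 mm up. Origin: centre between the lower edges, z up. A half turn about z makes no difference.
- cuff_a_crown (a point): Centre of the underside of the crown of cuff_a, 48 mm above its origin: the face that rests on the bar.
- cuff_b: Open brass cuff bracelet (all alike, may be absent), a stiff arch standing on its two edges: 70 mm wide in x, 40 in y, walls 4 thick, 54 wide inside, flat crown with top 52 mm up. On the crown a square setting to grip, 16 (x) by 18 (y) mm, 52 to 72 mm up. Origin: centre between the lower edges, z up. A half turn about z makes no difference.
- cuff_b_crown (a point): Centre of the underside of the crown of cuff_b, 48 mm above its origin: the face that rests on the bar.
- cuff_c: Open brass cuff bracelet (all alike, may be absent), a stiff arch standing on its two edges: 70 mm wide in x, 40 in y, walls 4 thick, 54 wide inside, flat crown with top 52 mm up. On the crown a square setting to grip, 16 (x) by 18 (y) mm, 52 to 72 mm up. Origin: centre between the lower edges, z up. A half turn about z makes no difference.
- cuff_c_crown (a point): Centre of the underside of the crown of cuff_c, 48 mm above its origin: the face that rests on the bar.
- cuff_d: Open brass cuff bracelet (all alike, may be absent), a stiff arch standing on its two edges: 70 mm wide in x, 40 in y, walls 4 thick, 54 wide inside, flat crown with top 52 mm up. On the crown a square setting to grip, 16 (x) by 18 (y) mm, 52 to 72 mm up. Origin: centre between the lower edges, z up. A half turn about z makes no difference.
- cuff_d_crown (a point): Centre of the underside of the crown of cuff_d, 48 mm above its origin: the face that rests on the bar.
- cuff_e: Open brass cuff bracelet (all alike, may be absent), a stiff arch standing on its two edges: 70 mm wide in x, 40 in y, walls 4 thick, 54 wide inside, flat crown with top 52 mm up. On the crown a square setting to grip, 16 (x) by 18 (y) mm, 52 to 72 mm up. Origin: centre between the lower edges, z up. A half turn about z makes no difference.
- cuff_e_crown (a point): Centre of the underside of the crown of cuff_e, 48 mm above its origin: the face that rests on the bar.
- card_a: White rigid folded earring card hung over the bar, an inverted U: 54 mm wide in x, 70 in y (along the bar), flaps 48 mm apart inside, fold top 60 and underside 56 mm up. On the fold a tab to grip, 10 (x) by 36 (y) mm, 60 to 80 mm up. Origin: centre between the flaps' lower edges, z up. It can stand on its flaps.
- card_a_mid (a point): Middle of card_a, 30 mm above its origin.
- card_b: White rigid folded earring card hung over the bar, an inverted U: 54 mm wide in x, 70 in y (along the bar), flaps 48 mm apart inside, fold top 60 and underside 56 mm up. On the fold a tab to grip, 10 (x) by 36 (y) mm, 60 to 80 mm up. Origin: centre between the flaps' lower edges, z up. It can stand on its flaps.
- card_b_mid (a point): Middle of card_b, 30 mm above its origin.
- ringbox_a: Bystander: blue square ring box, 46 x 46 x 36 (mm); origin at the centre of its underside. Leave it alone.
- ringbox_b: Bystander: dark wooden ring box, 50 x 60 x 30 (mm); origin at the centre of its underside. Leave it alone.
- bangle: Bystander: closed steel ring bangle lying flat, 68 across, 12 high (mm); origin at the centre of its underside. Leave it alone.
- tin: Bystander: small round aluminium jar, 56 across, 45 high (mm); origin at the centre of its underside. Leave it alone.
- bowl: Bystander: white bowl, 100 across, 40 high (mm); origin at the centre of its underside. Leave it alone.

How it is judged:
On the way, in this order (a step that is already met when the one before it is completed fails the run):
1. Both earring cards are off the bar and lie in the stock tray, within its walls, at rest (x of card_a_mid in the frame of tray_in between -0.078 and 0.078 m and y of card_a_mid in the frame of tray_in between -0.063 and 0.063 m and z of each of card_a_mid, card_b_mid in the frame of tray_in below 0.045 m and linear speed of each of card_a, card_b below 0.03 m/s and x of card_b_mid in the frame of tray_in between -0.078 and 0.078 m and y of card_b_mid in the frame of tray_in between -0.063 and 0.063 m), for 0.2 s.
2. Every cuff that is there hangs over the bar, released and still (x of cuff_a_crown in the frame of bar_mid between -0.015 and 0.015 m and y of cuff_a_crown in the frame of bar_mid between -0.14 and 0.14 m and z of cuff_a_crown in the frame of bar_mid between 0.013 and 0.027 m and angle between each of cuff_a, cuff_b, cuff_c, cuff_d, cuff_e's own z axis and vertical below 0.35 rad and angle between the y axis of each of cuff_a, cuff_b, cuff_c, cuff_d, cuff_e and the y axis of bar_mid, either way round below 0.3 rad and linear speed of each of cuff_a, cuff_b, cuff_c, cuff_d, cuff_e below 0.03 m/s and x of cuff_b_crown in the frame of bar_mid between -0.015 and 0.015 m and y of cuff_b_crown in the frame of bar_mid between -0.14 and 0.14 m and z of cuff_b_crown in the frame of bar_mid between 0.013 and 0.027 m and x of cuff_c_crown in the frame of bar_mid between -0.015 and 0.015 m and y of cuff_c_crown in the frame of bar_mid between -0.14 and 0.14 m and z of cuff_c_crown in the frame of bar_mid between 0.013 and 0.027 m and x of cuff_d_crown in the frame of bar_mid between -0.015 and 0.015 m and y of cuff_d_crown in the frame of bar_mid between -0.14 and 0.14 m and z of cuff_d_crown in the frame of bar_mid between 0.013 and 0.027 m and x of cuff_e_crown in the frame of bar_mid between -0.015 and 0.015 m and y of cuff_e_crown in the frame of bar_mid between -0.14 and 0.14 m and z of cuff_e_crown in the frame of bar_mid between 0.013 and 0.027 m), for 0.2 s.
At the end, for the whole second after the job is handed in: Cards in the tray: middles inside its walls, under 45 mm above its floor. Every cuff present hangs on the bar between the end discs: crown resting on the bar (underside 13-27 mm above its axis, within 15 mm across it), leaning under 20 deg, y axis within 17 deg of the bar. All released and still (all of step 1 and all of step 2); the robot touches nothing.
It fails at once if a cuff is on the bar while an earring card still hangs there (((x of cuff_a_crown in the frame of bar_mid between -0.03 and 0.03 m and y of cuff_a_crown in the frame of bar_mid between -0.15 and 0.15 m and z of cuff_a_crown in the frame of bar_mid between -0.045 and 0.03 m) or (x of cuff_b_crown in the frame of bar_mid between -0.03 and 0.03 m and y of cuff_b_crown in the frame of bar_mid between -0.15 and 0.15 m and z of cuff_b_crown in the frame of bar_mid between -0.045 and 0.03 m) or (x of cuff_c_crown in the frame of bar_mid between -0.03 and 0.03 m and y of cuff_c_crown in the frame of bar_mid between -0.15 and 0.15 m and z of cuff_c_crown in the frame of bar_mid between -0.045 and 0.03 m) or (x of cuff_d_crown in the frame of bar_mid between -0.03 and 0.03 m and y of cuff_d_crown in the frame of bar_mid between -0.15 and 0.15 m and z of cuff_d_crown in the frame of bar_mid between -0.045 and 0.03 m) or (x of cuff_e_crown in the frame of bar_mid between -0.03 and 0.03 m and y of cuff_e_crown in the frame of bar_mid between -0.15 and 0.15 m and z of cuff_e_crown in the frame of bar_mid between -0.045 and 0.03 m)) and ((x of card_a_mid in the frame of bar_mid between -0.03 and 0.03 m and y of card_a_mid in the frame of bar_mid between -0.15 and 0.15 m and z of card_a_mid in the frame of bar_mid between -0.045 and 0.03 m) or (x of card_b_mid in the frame of bar_mid between -0.03 and 0.03 m and y of card_b_mid in the frame of bar_mid between -0.15 and 0.15 m and z of card_b_mid in the frame of bar_mid between -0.045 and 0.03 m))).
It fails at once if another of the goods (ring boxes, bangle, tin, bowl) is shifted more than 40 mm (distance of any of ringbox_a, ringbox_b, bangle, tin, bowl from where it was at the start of the episode above 0.04 m).
Of cuff_a, cuff_b, cuff_c, cuff_d, cuff_e only 3 to 5 are there at a start; the rules pass over those that are not, and their reading is None.
At some moment in a run one of cuff_a, cuff_b, cuff_c, cuff_d, cuff_e may be knocked a few centimetres aside while the robot is not near it.
It also fails if it takes over 210 s, if anything falls off the work surface, if the arm or the gripper's body presses on something with over 40 N, if the wrist force passes 120 N, or if a joint passes its speed limit or range.

## Working session

There is one attempt and no reset: what is moved stays moved. The work goes in short steps, Python scripts to look and compute and a tool call to move; the robot and the scene stay as the last step left them, time stands still between calls to the robot, and variables do not carry over. Pictures are saved under pics/ and viewed, at most 14 in all, crops included, and the job is handed in when it is done.

Besides the shell and the picture viewer there is one more tool, called as name(argument=value, ...) on one line, values as JSON. play_rows: Moves the arm, as the interface text tells. Its arguments: {"type":"object","properties":{"motion":{"type":"array"},"grip_force":{"type":"number"}},"required":["motion"]}

```bash
mkdir -p pics; ls
cat > h.py <<'E'
import numpy as np, cv2
from station import get_obs, camera, workorder
def cloud(c):
    K=c["camera_matrix"];z=c["z_map"];h,w=z.shape
    u,v=np.meshgrid(np.arange(w),np.arange(h))
    x=(u-K[0,2])/K[0,0]*z;y=(v-K[1,2])/K[1,1]*z
    P=np.stack([x,-y,-z,np.ones_like(z)],-1)@c["T"].T
    P=P[...,:3];P[z==0]=np.nan
    return P
def snap(name,fn):
    c=camera(name);cv2.imwrite(f"pics/{fn}.png",c["frame"][...,::-1]);np.savez(f"pics/{fn}.npz",**c);return c
E
python3 - <<'E'
from h import *
for n in("scene","top"):
    c=snap(n,n+"0");print(c["camera_matrix"],c["T"].round(3),(c["z_map"]==0).mean(),[k for k in c])
print(get_obs())
E
```

```text
pics
[[373.61304949   0.         321.15488146]
 [  0.         373.61304949 197.94234969]
 [  0.           0.           1.        ]] [[ 0.853 -0.426  0.303  0.858]
 [ 0.523  0.698 -0.49  -0.423]
 [-0.002  0.576  0.817  0.864]
 [ 0.     0.     0.     1.   ]] 0.003796875 ['frame', 'z_map', 'camera_matrix', 'T']
[[479.0114894    0.         316.58312748]
 [  0.         479.0114894  208.18737049]
 [  0.           0.           1.        ]] [[ 6.000e-03  9.950e-01 -9.600e-02  4.300e-01]
 [-1.000e+00  6.000e-03 -1.000e-03  1.300e-02]
 [-0.000e+00  9.600e-02  9.950e-01  1.449e+00]
 [ 0.000e+00  0.000e+00  0.000e+00  1.000e+00]] 0.00408984375 ['frame', 'z_map', 'camera_matrix', 'T']
{'time_s': 0.1, 'qpos': array([ 1.04238677e+00,  3.00390615e-01,  1.52152506e+00,  3.54526698e-05,
        1.32070899e+00, -6.65751459e-02]), 'joint_vel': array([-0.0004451 , -0.00154905, -0.0021862 ,  0.00084683,  0.0010208 ,
       -0.00034897]), 'tau': array([ 1.23695718e-03, -5.32642901e+01, -3.53284013e+01,  7.09604868e-02,
        2.34725088e-02, -1.24752637e-04]), 'ee_pos': array([0.24494627, 0.49219785, 0.22395417]), 'eef_rot': array([-3.14056522e+00, -1.02919659e-04,  2.67974940e+00]), 'force': array([-0.05968506, -0.37780191, -0.08108338]), 'moment': array([-0.01452053,  0.00454827, -0.02188202]), 'grip_force': 0.0, 'grip_width': 0.09422145139924222}
```

View pics/scene0.png

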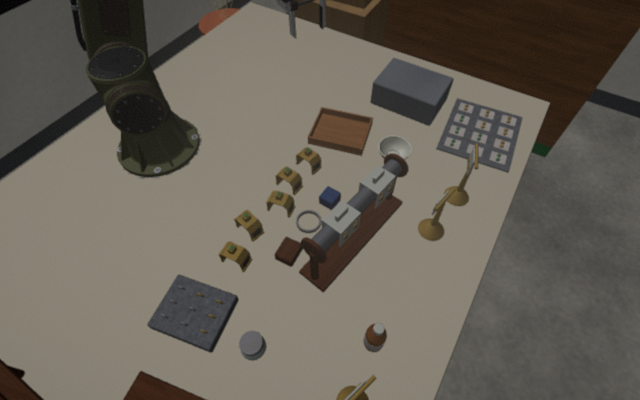

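View pics/top0.png

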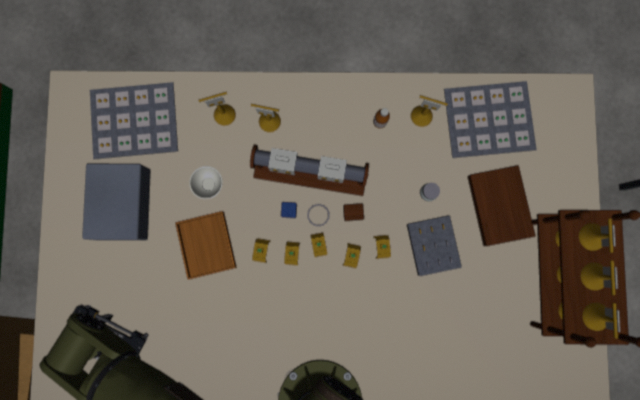

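The scene view shows five brass cuffs at about (308,158), (289,178), (280,202), (249,222), (234,254). Two cards hang on the bar at (377,187) and (343,222), and the tray is at (341,130). The top view shows the cuffs at (261,250), (292,253), (319,244), (352,256), (383,246), the cards at (283,160) and (332,168), and the tray at (206,244).

```bash
cat >> h.py <<'E'
def rect(pts):
    r=cv2.minAreaRect((pts*1000).astype(np.float32));return np.round(r[0],1),np.round(r[1],1),round(r[2],1)
def cuffs(cs,names,verbose=True):
    # brass blobs by view, raised above the table
    for c,n in zip(cs,names):
        P=cloud(c);hsv=cv2.cvtColor(c["frame"],cv2.COLOR_RGB2HSV)
        m=(hsv[...,1]>110)&(hsv[...,0]>14)&(hsv[...,0]<40)&(P[...,2]>.03)&(P[...,2]<.3)&(P[...,0]>.25)&(P[...,0]<.62)&(abs(P[...,1])<.35)
        k,l,s,ce=cv2.connectedComponentsWithStats(m.astype(np.uint8),connectivity=8)
        for i in range(1,k):
            if s[i,4]<25: continue
            q=P[l==i];zt=q[:,2].max();cr=q[(q[:,2]>.044)&(q[:,2]<.058)];st=q[q[:,2]>.064]
            print(n,ce[i].round(),s[i,4],"zmax",zt.round(4),"crown",rect(cr[:,:2]) if len(cr)>5 else None,"set",len(st),(st.mean(0)*1000).round(1) if len(st) else None)
E
python3 - <<'E'
from h import *
cs=[dict(np.load(f"pics/{n}0.npz")) for n in("scene","top")]
cuffs(cs,("scene","top"))
for c,n in zip(cs,("scene","top")):
    P=cloud(c);hsv=cv2.cvtColor(c["frame"],cv2.COLOR_RGB2HSV);z=P[...,2]
    reg=(P[...,0]>.5)&(P[...,0]<.8)&(abs(P[...,1])<.25)
    def comps(m,mn=12):
        k,l,s,ce=cv2.connectedComponentsWithStats(m.astype(np.uint8))
        for i in range(1,k):
            if s[i,4]>=mn: q=P[l==i];print("  ",ce[i].round(),s[i,4],rect(q[:,:2]),"z",np.percentile(q[:,2],[5,50,95]).round(4))
    print(n,"bar disc+");comps(reg&(z>.12))
    print("white cards");comps(reg&(z>.1)&(hsv[...,1]<60)&(hsv[...,2]>120))
    print("tabs");comps(reg&(z>.185),4)
    print("base");comps(reg&(z>.008)&(z<.02),100)
    print("tray rim");t=(P[...,1]>.15)&(P[...,1]<.45)&(P[...,0]>.2)&(P[...,0]<.5);comps(t&(z>.022)&(z<.036))
    print("tray all");comps(t&(z>.004)&(z<.036)&(hsv[...,1]>90))
E
```

```text
scene [309. 156.] 155 zmax 0.0708 crown (array([444.1, 173.8]), array([35.8, 57. ]), 83.4) set 10 [446.7 172.9  67.9]
scene [289. 176.] 171 zmax 0.0722 crown (array([438.4,  83.3]), array([35.6, 54.4]), 87.3) set 9 [436.9  80.   68.9]
scene [280. 199.] 219 zmax 0.0725 crown (array([462.9,   4.5]), array([59.3, 36.8]), 11.9) set 15 [464.    1.2  68.9]
scene [249. 222.] 282 zmax 0.0728 crown (array([431.6, -93. ]), array([36.4, 58.7]), 78.1) set 22 [432.3 -92.6  69.3]
scene [235. 253.] 350 zmax 0.0746 crown (array([ 457.3, -182.7]), array([59.1, 36.6]), 6.0) set 34 [ 459.  -181.5   69.1]
top [319. 244.] 274 zmax 0.0758 crown (array([458.7,   8.3]), array([62.3, 37.7]), 11.7) set 25 [458.5   9.   70.1]
top [383. 247.] 281 zmax 0.0772 crown (array([ 454.8, -179. ]), array([61.1, 39.3]), 5.3) set 26 [ 453.2 -177.6   71.1]
top [260. 250.] 276 zmax 0.0754 crown (array([440.9, 178.6]), array([39. , 63.1]), 81.5) set 24 [439.9 177.2  70.5]
top [292. 253.] 276 zmax 0.0752 crown (array([431.9,  87.1]), array([37.7, 59.3]), 85.6) set 25 [433.   86.8  70.2]
top [352. 256.] 275 zmax 0.074 crown (a
[... 1769 characters left out ...]
.1945]
   [332. 167.] 491 (array([663.2, -26.6]), array([69.2, 54.4]), 81.5) z [0.1712 0.1755 0.1943]
tabs
   [252. 154.] 4 (array([697.1, 187.7]), array([2.9, 5. ]), 8.1) z [0.1856 0.1866 0.189 ]
   [282. 158.] 59 (array([684.3, 108. ]), array([35.9, 10.8]), 82.6) z [0.188  0.1938 0.1984]
   [332. 167.] 55 (array([662.6, -26. ]), array([33.7, 10.7]), 80.3) z [0.1878 0.1941 0.1974]
base
   [309. 181.] 1207 (array([653.2,  39.3]), array([338.8,  42.9]), 81.1) z [0.0093 0.0139 0.0185]
tray rim
   [204. 258.] 318 (array([443.8, 342.4]), array([150.5, 146.5]), 14.3) z [0.0237 0.0291 0.0342]
tray all
   [205. 252.] 1731 (array([443.7, 342.1]), array([148.2, 147.1]), 13.8) z [0.0045 0.0083 0.0311]
```

```bash
cat >> h.py <<'E'
def bar(c,use_gray=True):
    from scipy.optimize import least_squares
    P=cloud(c);hsv=cv2.cvtColor(c["frame"],cv2.COLOR_RGB2HSV)
    q=P[(P[...,0]>.55)&(P[...,0]<.8)&(abs(P[...,1])<.25)&(P[...,2]>.12)]
    r=rect(q[:,:2]);a=r[2]*np.pi/180;u=np.array([np.cos(a),np.sin(a)]);
    if r[1][0]<r[1][1]: u=np.array([-u[1],u[0]])
    if u[1]<0:u=-u
    d=q[:,:2]-r[0]/1000;t=d@u
    m=(abs(P[...,2]-.155)<.025)&(hsv[...,1]<90)&(P[...,0]>.55)&(P[...,0]<.8)&(abs(P[...,1])<.25)
    q=P[m]
    def f(p):
        ax=np.array([np.sin(-p[1]),np.cos(p[1]),p[3]]);ax/=np.linalg.norm(ax)
        o=np.array([p[0],.035,p[2]]);w=q-o;w=w-np.outer(w@ax,ax);return np.linalg.norm(w,axis=1)-.021
    s=least_squares(f,[.673,-.15,.15,0],loss="soft_l1",f_scale=.001)
    return r,"fit x@y=.035 %.4f yaw %.2fdeg z %.4f tilt %.3f"%(s.x[0],np.degrees(s.x[1]),s.x[2],s.x[3]),"n",len(q),"med|r|",np.median(abs(f(s.x))).round(4)
E
python3 - <<'E'
from h import *
for n in("scene","top"):
    c=dict(np.load(f"pics/{n}0.npz"));P=cloud(c);z=P[...,2];hsv=cv2.cvtColor(c["frame"],cv2.COLOR_RGB2HSV)
    print(n,bar(c))
    t=(P[...,1]>.22)&(P[...,1]<.45)&(P[...,0]>.3)&(P[...,0]<.56)
    for m in (t&(z>.022)&(z<.036)&(hsv[...,1]>90),t&(z>.004)&(z<.036)&(hsv[...,1]>90)): print("tray",rect(P[m][:,:2]),P[m][:,:2].min(0),P[m][:,:2].max(0))
    # tray by colour outline, any height
    print("floor z",np.median(z[t&(z>.004)&(z<.012)&(hsv[...,1]>90)]), "table z",np.median(z[(abs(P[...,0]-.38)<.02)&(abs(P[...,1])<.1)]))
E
```

```text
scene ((array([675.3,  31.6]), array([325. ,  66.3]), 81.0), 'fit x@y=.035 0.6771 yaw -9.94deg z 0.1548 tilt 0.010', 'n', 2716, 'med|r|', np.float64(0.0042))
tray (array([459. , 342.5]), array([173.9, 147.3]), 14.3) [0.36155669 0.25339746] [0.55986129 0.42943282]
tray (array([459.1, 342.4]), array([173.8, 147.4]), 14.2) [0.36155669 0.25220726] [0.55986129 0.42983867]
floor z 0.0075844746347416 table z 0.0011086885569578375
top ((array([672.1,  35.5]), array([319.1,  66.2]), 80.9), 'fit x@y=.035 0.6720 yaw -8.97deg z 0.1543 tilt 0.007', 'n', 1937, 'med|r|', np.float64(0.0039))
tray (array([456. , 345.4]), array([174.1, 146.5]), 14.3) [0.3580694  0.25479991] [0.55668187 0.43159561]
tray (array([456. , 345.4]), array([174.1, 146.5]), 14.3) [0.3580694  0.25471082] [0.55668187 0.43159561]
floor z 0.0072914331644822195 table z -3.318026774357108e-05
```

```bash
cat >> h.py <<'E'
from scipy.spatial.transform import Rotation as R
def plan(start,*tg):
    """start: (x,y,z,yawdeg) or None=now; each target relative to start, in units of the move call"""
    o=get_obs()
    if start is None: p=o["ee_pos"];r=R.from_euler("xyz",o["eef_rot"])
    else: p=np.array(start[:3]);r=R.from_euler("xyz",[np.pi,0,np.radians(start[3])])
    print("now",o["time_s"],o["ee_pos"].round(4),np.degrees(o["eef_rot"]).round(1),"w",o["grip_width"].round(4),"q",o["qpos"].round(2))
    for t in tg:
        t=np.array(t,float);g=R.from_euler("xyz",[np.pi,0,np.radians(t[3])])
        d=r.inv().apply(t[:3]-p)/.25;w=(r.inv()*g).as_rotvec()/(2*np.pi)
        print(t,"->",d.round(3),w.round(4),"dist",np.linalg.norm(t[:3]-p).round(3))
E
python3 - <<'E'
from h import *
plan(None,(.40,.36,.30,115))
plan((.40,.36,.30,115),(.6,.2,.3,81))
plan((.6,.2,.3,81),(.6855,.1067,.3,81),(.6855,.1067,.22,81),(.6855,.1067,.198,81))
E
```

```text
Traceback (most recent call last):
  File "h.py", line 45, in plan
    print("now",o["time_s"],o["ee_pos"].round(4),np.degrees(o["eef_rot"]).round(1),"w",o["grip_width"].round(4),"q",o["qpos"].round(2))
                                                                                       ^^^^^^^^^^^^^^^^^^^^^
AttributeError: 'float' object has no attribute 'round'
```

```bash
sed -i 's/o\["grip_width"\].round(4)/round(o["grip_width"],4)/' h.py
python3 - <<'E'
from h import *
plan(None,(.40,.36,.30,115))
plan((.40,.36,.30,115),(.6,.2,.3,81))
plan((.6,.2,.3,81),(.6855,.1067,.3,81),(.6855,.1067,.22,81),(.6855,.1067,.198,81))
E
```

```text
now 0.1 [0.2449 0.4922 0.224 ] [-179.9   -0.   153.5] w 0.0942 q [ 1.04  0.3   1.52  0.    1.32 -0.07]
[  0.4    0.36   0.3  115.  ] -> [-0.791 -0.197 -0.304] [-0.0002  0.      0.1071] dist 0.217
now 0.1 [0.2449 0.4922 0.224 ] [-179.9   -0.   153.5] w 0.0942 q [ 1.04  0.3   1.52  0.    1.32 -0.07]
[ 0.6  0.2  0.3 81. ] -> [-0.918  0.455  0.   ] [-0.     -0.      0.0944] dist 0.256
now 0.1 [0.2449 0.4922 0.224 ] [-179.9   -0.   153.5] w 0.0942 q [ 1.04  0.3   1.52  0.    1.32 -0.07]
[ 0.6855  0.1067  0.3    81.    ] -> [-0.315  0.396  0.   ] [0. 0. 0.] dist 0.127
[ 0.6855  0.1067  0.22   81.    ] -> [-0.315  0.396  0.32 ] [0. 0. 0.] dist 0.15
[ 0.6855  0.1067  0.198  81.    ] -> [-0.315  0.396  0.408] [0. 0. 0.] dist 0.163
```

play_rows(motion=[[[-0.1,-0.02,-0.304,0,0,0.02,0.2],[-0.25,-0.06,-0.304,0,0,0.04,0.2],[-0.45,-0.11,-0.304,0,0,0.06,0.2],[-0.65,-0.16,-0.304,0,0,0.085,0.2],[-0.791,-0.197,-0.304,0,0,0.107,0.2],[-0.791,-0.197,-0.304,0,0,0.107,0.2],[-0.791,-0.197,-0.304,0,0,0.107,0.2]]], grip_force=20)

```text
time_s: 0.8
ee_pos: [0.4005, 0.3597, 0.3001]
eef_rot: [-3.141, -0.0, 2.007]
force: [0.1, 0.8, -0.1]
grip_width: 0.0566
grip_force: 0.0
```

play_rows(motion=[[[-0.15,0.08,0,0,0,0.02,0.2],[-0.3,0.15,0,0,0,0.04,0.2],[-0.45,0.22,0,0,0,0.06,0.2],[-0.6,0.3,0,0,0,0.08,0.2],[-0.75,0.37,0,0,0,0.094,0.2],[-0.918,0.455,0,0,0,0.094,0.2],[-0.918,0.455,0,0,0,0.094,0.2],[-0.918,0.455,0,0,0,0.094,0.2]]])

```text
time_s: 1.6
ee_pos: [0.6, 0.2011, 0.2997]
eef_rot: [-3.14, 0.0, 1.418]
force: [-0.1, 0.4, 0.6]
grip_width: 0.0563
grip_force: 0.0
```

play_rows(motion=[[[-0.16,0.2,0,0,0,0,0.2],[-0.315,0.396,0,0,0,0,0.2],[-0.315,0.396,0,0,0,0,0.2],[-0.315,0.396,0.15,0,0,0,0.2],[-0.315,0.396,0.3,0,0,0,0.2],[-0.315,0.396,0.3,0,0,0,0.2],[-0.315,0.396,0.3,0,0,0,0.2]]])

```text
time_s: 2.3
ee_pos: [0.6856, 0.109, 0.2269]
eef_rot: [3.141, -0.0, 1.419]
force: [0.6, -0.6, 0.3]
grip_width: 0.0566
grip_force: 0.0
```

Run:
```python
from h import *
plan(None,(.6855,.1067,.198,81),(.6855,.1067,.29,81),(.6,.2,.29,81))
c=snap("scene","s1");cv2.imwrite("pics/s1c.png",cv2.resize(c["frame"][80:300,240:480,::-1],None,fx=2.5,fy=2.5,interpolation=cv2.INTER_CUBIC))
```

```text
now 2.3 [0.6856 0.109  0.2269] [180.   -0.   81.3] w 0.0566 q [0.1  0.64 1.03 0.   1.47 0.26]
[ 0.6855  0.1067  0.198  81.    ] -> [-0.009  0.001  0.116] [ 0.     -0.      0.0009] dist 0.029
[ 0.6855  0.1067  0.29   81.    ] -> [-0.009  0.001 -0.252] [ 0.     -0.      0.0009] dist 0.063
[ 0.6   0.2   0.29 81.  ] -> [ 0.308 -0.393 -0.253] [ 0.     -0.      0.0009] dist 0.14
```

View pics/s1c.png

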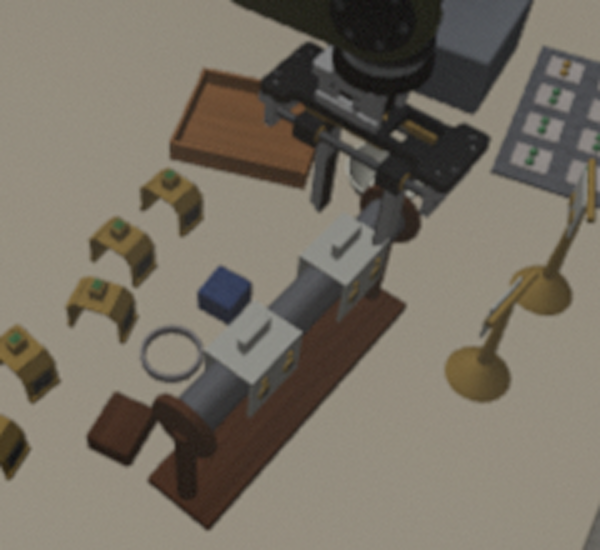

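The crop shows the open fingers, at (325,190) and (388,225), straddling the left card's tab at (347,238) across the bar. I'll descend and grip.

play_rows(motion=[[[-0.009,0,0.06,0,0,0,0.2],[-0.009,0,0.116,0,0,0,0.2],[-0.009,0,0.116,0,0,0,0.2],[-0.009,0,0.116,0,0,0,-1],[-0.009,0,0.116,0,0,0,-1],[-0.009,0,0.116,0,0,0,-1],[-0.009,0,0.116,0,0,0,-1],[-0.009,0,0.116,0,0,0,-1],[-0.009,0,0.116,0,0,0,-1]]], grip_force=20)

```text
time_s: 3.25
ee_pos: [0.6857, 0.1051, 0.1965]
eef_rot: [3.142, -0.0, 1.417]
force: [-0.1, -0.5, 0.5]
grip_width: 0.0118
grip_force: 0.0
```

Run:
```python
from h import *
p=get_obs()["ee_pos"];print(get_obs()["force"],get_obs()["grip_force"])
plan(None,(p[0],p[1],.30,81.3),(.58,.22,.30,81.3))
plan((.58,.22,.30,81.3),(.4943,.3534,.30,104.3))
plan((.4943,.3534,.30,104.3),(.4943,.3534,.11,104.3),(.4943,.3534,.0915,104.3))
```

```text
[-0.0627929  -0.46873303  0.47466871] 0.0
now 3.25 [0.6857 0.1051 0.1965] [180.   -0.   81.2] w 0.0118 q [0.1  0.65 1.08 0.   1.41 0.25]
[ 0.68572363  0.10510019  0.3        81.3       ] -> [ 0.     0.    -0.414] [ 0.     -0.     -0.0003] dist 0.103
[ 0.58  0.22  0.3  81.3 ] -> [ 0.389 -0.488 -0.414] [ 0.     -0.     -0.0003] dist 0.187
now 3.25 [0.6857 0.1051 0.1965] [180.   -0.   81.2] w 0.0118 q [0.1  0.65 1.08 0.   1.41 0.25]
[  0.4943   0.3534   0.3    104.3   ] -> [ 0.476 -0.42  -0.   ] [ 0.      0.     -0.0639] dist 0.159
now 3.25 [0.6857 0.1051 0.1965] [180.   -0.   81.2] w 0.0118 q [0.1  0.65 1.08 0.   1.41 0.25]
[  0.4943   0.3534   0.11   104.3   ] -> [ 0.   -0.    0.76] [0. 0. 0.] dist 0.19
[4.943e-01 3.534e-01 9.150e-02 1.043e+02] -> [ 0.    -0.     0.834] [0. 0. 0.] dist 0.208
```

Still closing (11.8 mm, no force yet). I'll hold 4 more rows, then lift.

play_rows(motion=[[[0,0,0,0,0,0,-1],[0,0,0,0,0,0,-1],[0,0,0,0,0,0,-1],[0,0,0,0,0,0,-1]]])

```text
time_s: 3.65
ee_pos: [0.6857, 0.1051, 0.1965]
eef_rot: [3.141, -0.0, 1.417]
force: [-0.1, 0.2, 1.7]
grip_width: 0.0097
grip_force: 20.0
```

play_rows(motion=[[[0,0,-0.08,0,0,0,-1],[0,0,-0.16,0,0,0,-1],[0,0,-0.25,0,0,0,-1],[0,0,-0.33,0,0,0,-1],[0,0,-0.414,0,0,0,-1],[0,0,-0.414,0,0,0,-1],[0,0,-0.414,0,0,0,-1]]])

```text
time_s: 4.35
ee_pos: [0.6857, 0.1051, 0.299]
eef_rot: [-3.141, 0.0, 1.417]
force: [0.1, -0.1, -0.5]
grip_width: 0.0099
grip_force: 20.0
```

Run:
```python
from h import *
plan(None,(.58,.22,.30,81.3))
c=snap("scene","s2")
P=cloud(c);p=get_obs()["ee_pos"]
hsv=cv2.cvtColor(c["frame"],cv2.COLOR_RGB2HSV)
m=(np.linalg.norm(P[...,:2]-p[:2],axis=-1)<.045)&(P[...,2]>.19)&(P[...,2]<.285)&(hsv[...,1]<60)&(hsv[...,2]>120)
q=P[m];print(len(q),rect(q[:,:2]),np.percentile(q[:,2],[2,50,98]))
```

```text
now 4.35 [0.6857 0.1051 0.299 ] [-180.     0.    81.2] w 0.0099 q [0.1  0.61 0.91 0.   1.62 0.25]
[ 0.58  0.22  0.3  81.3 ] -> [ 0.389 -0.488 -0.004] [-0.0001  0.     -0.0003] dist 0.156
344 (array([686.6, 105.4]), array([71.1, 52.7]), 79.8) [0.27631467 0.27849785 0.28059047]
```

Card held: the fold top is about 20 mm below the TCP, so I release at a TCP height of about 0.089.

play_rows(motion=[[[0.1,-0.12,0,0,0,0,-1],[0.2,-0.24,0,0,0,0,-1],[0.3,-0.36,0,0,0,0,-1],[0.389,-0.488,0,0,0,0,-1],[0.389,-0.488,0,0,0,0,-1],[0.389,-0.488,0,0,0,0,-1],[0.389,-0.488,0,0,0,0,-1]]])

```text
time_s: 5.1
ee_pos: [0.5804, 0.2193, 0.299]
eef_rot: [-3.141, 0.001, 1.416]
force: [0.7, 0.1, -0.8]
grip_width: 0.0096
grip_force: 20.0
```

play_rows(motion=[[[0.1,-0.1,0,0,0,-0.015,-1],[0.2,-0.2,0,0,0,-0.03,-1],[0.3,-0.3,0,0,0,-0.045,-1],[0.4,-0.35,0,0,0,-0.06,-1],[0.476,-0.42,0,0,0,-0.064,-1],[0.476,-0.42,0,0,0,-0.064,-1],[0.476,-0.42,0,0,0,-0.064,-1]]])

```text
time_s: 5.8
ee_pos: [0.4952, 0.353, 0.2994]
eef_rot: [-3.141, 0.0, 1.818]
force: [-0.2, -0.9, 0.2]
grip_width: 0.0099
grip_force: 20.0
```

Run:
```python
from h import *
plan(None,(.4943,.3534,.10,104.3),(.4943,.3534,.0885,104.3))
```

```text
now 5.8 [0.4952 0.353  0.2994] [-180.     0.   104.2] w 0.0099 q [ 0.56  0.39  1.23 -0.    1.52  0.31]
[4.943e-01 3.534e-01 1.000e-01 1.043e+02] -> [ 0.003 -0.002  0.797] [-0.0001  0.0001 -0.0004] dist 0.199
[4.943e-01 3.534e-01 8.850e-02 1.043e+02] -> [ 0.003 -0.002  0.843] [-0.0001  0.0001 -0.0004] dist 0.211
```

play_rows(motion=[[[0,0,0.15,0,0,0,-1],[0,0,0.3,0,0,0,-1],[0,0,0.45,0,0,0,-1],[0,0,0.6,0,0,0,-1],[0,0,0.7,0,0,0,-1],[0,0,0.76,0,0,0,-1],[0,0,0.8,0,0,0,-1],[0,0,0.825,0,0,0,-1],[0,0,0.843,0,0,0,-1],[0,0,0.843,0,0,0,-1]]])

```text
time_s: 6.8
ee_pos: [0.4947, 0.3536, 0.0894]
eef_rot: [3.141, -0.0, 1.819]
force: [0.3, -0.1, -1.0]
grip_width: 0.0096
grip_force: 20.0
```

play_rows(motion=[[[0,0,0,0,0,0,-0.2],[0,0,0,0,0,0,-0.2],[0,0,0,0,0,0,-0.2],[0,0,0,0,0,0,-0.2],[0,0,0,0,0,0,-0.2]]])

```text
time_s: 7.3
ee_pos: [0.4945, 0.3537, 0.0893]
eef_rot: [3.141, -0.0, 1.819]
force: [0.2, 0.1, 0.4]
grip_width: 0.0376
grip_force: 0.0
```

Run:
```python
from h import *
plan(None,(.4943,.3534,.29,104.3))
plan((.4943,.3534,.29,104.3),(.61,.15,.29,81))
plan((.61,.15,.29,81),(.664,-.0273,.29,81),(.664,-.0273,.22,81))
```

```text
now 7.3 [0.4945 0.3537 0.0893] [180.   -0.  104.2] w 0.0376 q [ 0.56  0.56  1.48 -0.    1.1   0.31]
[  0.4943   0.3534   0.29   104.3   ] -> [-0.001 -0.001 -0.803] [ 0.     -0.     -0.0002] dist 0.201
now 7.3 [0.4945 0.3537 0.0893] [180.   -0.  104.2] w 0.0376 q [ 0.56  0.56  1.48 -0.    1.1   0.31]
[ 0.61  0.15  0.29 81.  ] -> [-0.903  0.248  0.   ] [ 0.     -0.      0.0647] dist 0.234
now 7.3 [0.4945 0.3537 0.0893] [180.   -0.  104.2] w 0.0376 q [ 0.56  0.56  1.48 -0.    1.1   0.31]
[ 6.64e-01 -2.73e-02  2.90e-01  8.10e+01] -> [-0.667  0.324  0.   ] [0. 0. 0.] dist 0.185
[ 6.64e-01 -2.73e-02  2.20e-01  8.10e+01] -> [-0.667  0.324  0.28 ] [0. 0. 0.] dist 0.198
```

play_rows(motion=[[[0,0,-0.12,0,0,0,-0.2],[0,0,-0.3,0,0,0,-0.2],[0,0,-0.5,0,0,0,0],[0,0,-0.7,0,0,0,0.2],[0,0,-0.803,0,0,0,0.2],[0,0,-0.803,0,0,0,0.2],[0,0,-0.803,0,0,0,0.2]]])

```text
time_s: 8.0
ee_pos: [0.4944, 0.3536, 0.2895]
eef_rot: [-3.141, 0.0, 1.819]
force: [0.2, 0.2, -0.9]
grip_width: 0.0561
grip_force: 0.0
```

play_rows(motion=[[[-0.18,0.05,0,0,0,0.015,0.2],[-0.36,0.1,0,0,0,0.03,0.2],[-0.54,0.15,0,0,0,0.045,0.2],[-0.72,0.2,0,0,0,0.06,0.2],[-0.903,0.248,0,0,0,0.065,0.2],[-0.903,0.248,0,0,0,0.065,0.2],[-0.903,0.248,0,0,0,0.065,0.2]]])

```text
time_s: 8.7
ee_pos: [0.61, 0.1493, 0.288]
eef_rot: [-3.139, 0.001, 1.409]
force: [-0.2, 0.4, -0.1]
grip_width: 0.0565
grip_force: 0.0
```

play_rows(motion=[[[-0.15,0.08,0,0,0,0,0.2],[-0.33,0.16,0,0,0,0,0.2],[-0.5,0.24,0,0,0,0,0.2],[-0.667,0.324,0,0,0,0,0.2],[-0.667,0.324,0,0,0,0,0.2],[-0.667,0.324,0.1,0,0,0,0.2],[-0.667,0.324,0.28,0,0,0,0.2],[-0.667,0.324,0.28,0,0,0,0.2],[-0.667,0.324,0.28,0,0,0,0.2]]])

```text
time_s: 9.6
ee_pos: [0.6633, -0.026, 0.2204]
eef_rot: [-3.14, -0.0, 1.412]
force: [0.2, -0.2, 1.0]
grip_width: 0.0565
grip_force: 0.0
```

Run:
```python
from h import *
plan(None,(.664,-.0273,.197,81))
c=snap("top","t1");cv2.imwrite("pics/t1c.png",cv2.resize(c["frame"][120:300,170:410,::-1],None,fx=3,fy=3,interpolation=cv2.INTER_CUBIC))
P=cloud(c);hsv=cv2.cvtColor(c["frame"],cv2.COLOR_RGB2HSV)
m=(P[...,1]>.22)&(P[...,1]<.45)&(P[...,0]>.3)&(P[...,0]<.56)&(P[...,2]>.05);q=P[m];print(rect(q[:,:2]),np.percentile(q[:,2],[5,50,95]))
print(bar(c));cuffs([c],["top"])
```

```text
now 9.6 [ 0.6633 -0.026   0.2204] [-179.9   -0.    80.9] w 0.0565 q [-0.09  0.56  1.16  0.    1.42  0.06]
[ 6.64e-01 -2.73e-02  1.97e-01  8.10e+01] -> [-0.004  0.004  0.094] [-0.0002 -0.     -0.0002] dist 0.023
(array([492.6, 356.3]), array([57.8, 70.7]), 15.1) [0.06153665 0.06656754 0.08608987]
((array([652.1,  35.9]), array([321.3, 204. ]), 89.8), 'fit x@y=.035 0.6730 yaw -8.93deg z 0.1504 tilt -0.000', 'n', 979, 'med|r|', np.float64(0.0014))
top [383. 247.] 281 zmax 0.0789 crown (array([ 453.8, -179.1]), array([61.1, 39.1]), 5.1) set 24 [ 453.6 -177.5   70.9]
top [260. 250.] 276 zmax 0.0772 crown (array([440. , 178.5]), array([38.1, 60. ]), 81.8) set 27 [439.8 177.7  70.8]
top [287. 252.] 78 zmax 0.0709 crown (array([434.7, 100.7]), array([11.2, 61.2]), 83.6) set 5 [433.   95.7  68. ]
```

View pics/t1c.png

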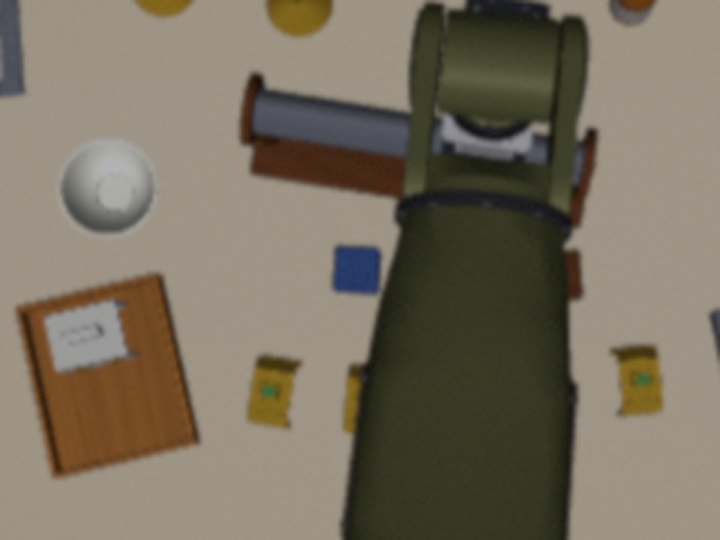

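The first card stands in the tray at (88,335) in the crop. It measures 2 mm from the commanded place, which confirms averaging the two cameras. Next is the second card.

play_rows(motion=[[[-0.004,0.004,0.05,0,0,0,0.2],[-0.004,0.004,0.094,0,0,0,0.2],[-0.004,0.004,0.094,0,0,0,-0.5],[-0.004,0.004,0.094,0,0,0,-1],[-0.004,0.004,0.094,0,0,0,-1],[-0.004,0.004,0.094,0,0,0,-1],[-0.004,0.004,0.094,0,0,0,-1],[-0.004,0.004,0.094,0,0,0,-1],[-0.004,0.004,0.094,0,0,0,-1],[-0.004,0.004,0.094,0,0,0,-1]]])

```text
time_s: 10.65
ee_pos: [0.6642, -0.0287, 0.1964]
eef_rot: [-3.141, 0.0, 1.411]
force: [-1.8, -0.2, 0.5]
grip_width: 0.0094
grip_force: 20.0
```

play_rows(motion=[[[0,0,0,0,0,0,-1],[0,0,0,0,0,0,-1],[0,0,-0.08,0,0,0,-1],[0,0,-0.16,0,0,0,-1],[0,0,-0.25,0,0,0,-1],[0,0,-0.33,0,0,0,-1],[0,0,-0.414,0,0,0,-1],[0,0,-0.414,0,0,0,-1],[0,0,-0.414,0,0,0,-1]]])

```text
time_s: 11.55
ee_pos: [0.6643, -0.0287, 0.2991]
eef_rot: [-3.141, 0.0, 1.411]
force: [-0.1, -0.2, -1.6]
grip_width: 0.0097
grip_force: 20.0
```

Run:
```python
from h import *
plan(None,(.56,.14,.30,81))
plan((.56,.14,.30,81),(.4207,.3346,.30,104.3))
plan((.4207,.3346,.30,104.3),(.4207,.3346,.0885,104.3))
```

```text
now 11.55 [ 0.6643 -0.0287  0.2991] [-180.     0.    80.8] w 0.0097 q [-0.1   0.53  1.02 -0.    1.58  0.06]
[ 0.56  0.14  0.3  81.  ] -> [ 0.6   -0.519 -0.004] [-0.0001  0.     -0.0005] dist 0.198
now 11.55 [ 0.6643 -0.0287  0.2991] [-180.     0.    80.8] w 0.0097 q [-0.1   0.53  1.02 -0.    1.58  0.06]
[  0.4207   0.3346   0.3    104.3   ] -> [ 0.682 -0.672 -0.   ] [ 0.      0.     -0.0647] dist 0.239
now 11.55 [ 0.6643 -0.0287  0.2991] [-180.     0.    80.8] w 0.0097 q [-0.1   0.53  1.02 -0.    1.58  0.06]
[4.207e-01 3.346e-01 8.850e-02 1.043e+02] -> [ 0.    -0.     0.846] [0. 0. 0.] dist 0.212
```

play_rows(motion=[[[0.12,-0.1,0,0,0,0,-1],[0.24,-0.2,0,0,0,0,-1],[0.36,-0.3,0,0,0,0,-1],[0.48,-0.41,0,0,0,0,-1],[0.6,-0.519,0,0,0,0,-1],[0.6,-0.519,0,0,0,0,-1],[0.6,-0.519,0,0,0,0,-1],[0.6,-0.519,0,0,0,0,-1]]])

```text
time_s: 12.35
ee_pos: [0.5604, 0.1394, 0.299]
eef_rot: [-3.141, 0.001, 1.41]
force: [0.2, -0.2, -0.6]
grip_width: 0.0097
grip_force: 20.0
```

play_rows(motion=[[[0.12,-0.12,0,0,0,-0.012,-1],[0.24,-0.24,0,0,0,-0.025,-1],[0.36,-0.36,0,0,0,-0.04,-1],[0.48,-0.48,0,0,0,-0.055,-1],[0.6,-0.6,0,0,0,-0.065,-1],[0.682,-0.672,0,0,0,-0.065,-1],[0.682,-0.672,0,0,0,-0.065,-1],[0.682,-0.672,0,0,0,-0.065,-1]]])

```text
time_s: 13.15
ee_pos: [0.4221, 0.3347, 0.2994]
eef_rot: [-3.141, 0.001, 1.819]
force: [0.6, 0.1, -0.5]
grip_width: 0.0101
grip_force: 20.0
```

Run:
```python
from h import *
plan(None,(.4207,.3346,.0885,104.3))
```

```text
now 13.15 [0.4221 0.3347 0.2994] [-180.     0.   104.2] w 0.0101 q [ 0.6   0.23  1.44 -0.    1.48  0.35]
[4.207e-01 3.346e-01 8.850e-02 1.043e+02] -> [ 0.001 -0.005  0.844] [-0.0001  0.0001 -0.0003] dist 0.211
```

play_rows(motion=[[[0,-0.005,0.15,0,0,0,-1],[0,-0.005,0.3,0,0,0,-1],[0,-0.005,0.45,0,0,0,-1],[0,-0.005,0.6,0,0,0,-1],[0,-0.005,0.7,0,0,0,-1],[0,-0.005,0.76,0,0,0,-1],[0,-0.005,0.8,0,0,0,-1],[0,-0.005,0.825,0,0,0,-1],[0,-0.005,0.844,0,0,0,-1],[0,-0.005,0.844,0,0,0,-1]]])

```text
time_s: 14.15
ee_pos: [0.4205, 0.3347, 0.0889]
eef_rot: [3.142, 0.0, 1.819]
force: [-0.9, 0.3, -0.1]
grip_width: 0.0099
grip_force: 20.0
```

play_rows(motion=[[[0,0,0,0,0,0,-0.3],[0,0,0,0,0,0,-0.3],[0,0,0,0,0,0,-0.3],[0,0,0,0,0,0,-0.3],[0,0,-0.1,0,0,0,-0.3],[0,0,-0.3,0,0,0,-0.3],[0,0,-0.5,0,0,0,0],[0,0,-0.65,0,0,0,0.2],[0,0,-0.65,0,0,0,0.2],[0,0,-0.65,0,0,0,0.2]]])

```text
time_s: 15.15
ee_pos: [0.4203, 0.3349, 0.2516]
eef_rot: [3.141, -0.0, 1.819]
force: [0.2, -0.0, -0.5]
grip_width: 0.0563
grip_force: 0.0
```

Run:
```python
from h import *
plan(None)
cs=[snap(n,n+"2") for n in("scene","top")]
cuffs(cs,("scene","top"))
for c in cs:
    print(bar(c))
    P=cloud(c)
    m=(P[...,1]>.22)&(P[...,1]<.45)&(P[...,0]>.3)&(P[...,0]<.56)&(P[...,2]>.05)&(P[...,2]<.1)
    k,l,s,ce=cv2.connectedComponentsWithStats(m.astype(np.uint8))
    for i in range(1,k):
        if s[i,4]>80:q=P[l==i];print("card",s[i,4],rect(q[:,:2]),np.percentile(q[:,2],[5,50,95]).round(3))
```

```text
now 15.15 [0.4203 0.3349 0.2516] [179.9  -0.  104.2] w 0.0563 q [ 0.6   0.25  1.52 -0.    1.37  0.36]
scene [309. 156.] 146 zmax 0.0732 crown (array([447.2, 174.2]), array([36.2, 54.4]), 79.7) set 8 [447.3 172.4  69.8]
scene [289. 176.] 163 zmax 0.0731 crown (array([437.3,  82.9]), array([35.2, 56.3]), 86.8) set 11 [435.1  78.6  68.3]
scene [280. 199.] 221 zmax 0.0725 crown (array([462.2,   4.9]), array([59.3, 36.4]), 10.6) set 17 [464.1   1.   69. ]
scene [249. 222.] 281 zmax 0.0722 crown (array([431.5, -93.6]), array([36.7, 57.4]), 77.3) set 23 [432.5 -92.8  69.1]
scene [235. 253.] 353 zmax 0.075 crown (array([ 457.8, -182.5]), array([60.8, 37. ]), 5.7) set 34 [ 459.4 -181.2   69.3]
top [319. 244.] 275 zmax 0.0745 crown (array([458.8,   8. ]), array([62.3, 38.3]), 11.7) set 24 [458.5   9.4  70.6]
top [383. 247.] 281 zmax 0.0745 crown (array([ 453.8, -179.1]), array([61.6, 39.1]), 5.4) set 26 [ 453.2 -177.8   69.3]
top [260. 250.] 278 zmax 0.075 crown (array([441.2, 178.5]), array([38.7, 62.5]), 81.3) set 26 [439.9 178.1  70.3]
top [291. 253.] 277 zmax 0.0763 crown (array([431.8,  86.6]), array([61. , 37.9]), 0.2) set 25 [433.   86.7  70.3]
top [352. 256.] 275 zmax 0.0754 crown (array([426.4, -89.5]), array([37.9, 61.4]), 77.9) set 24 [426.9 -89.5  71. ]
((array([675.4,  32.2]), array([326.8,  66.3]), 80.9), 'fit x@y=.035 0.6750 yaw -9.18deg z 0.1511 tilt 0.002', 'n', 2310, 'med|r|', np.float64(0.0007))
card 317 (array([422.8, 335.9]), array([56.2, 74.1]), 14.0) [0.058 0.068 0.087]
card 324 (array([496.1, 356. ]), array([56. , 74.6]), 13.8) [0.058 0.068 0.088]
((array([671.9,  35.8]), array([319.9,  66.2]), 80.9), 'fit x@y=.035 0.6727 yaw -9.15deg z 0.1501 tilt 0.001', 'n', 1739, 'med|r|', np.float64(0.0014))
card 467 (array([492. , 356.3]), array([55.9, 70.8]), 14.0) [0.062 0.067 0.086]
card 465 (array([418.8, 336.3]), array([57.5, 71.1]), 14.4) [0.061 0.067 0.086]
```

View pics/scene2.png

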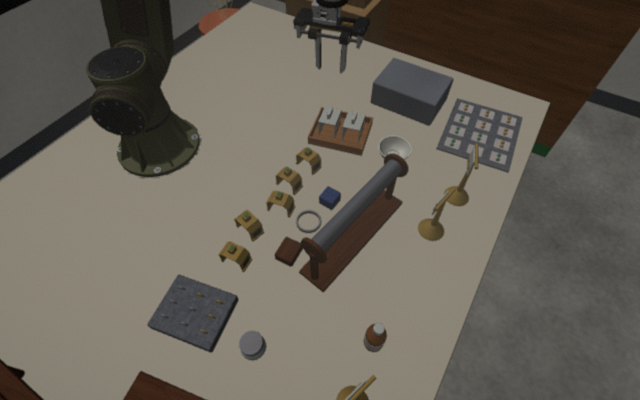

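Both cards stand in the tray at (329,117) and (352,123), and the bar is empty. The five cuffs haven't moved. I'll pick up the first cuff.

Run:
```python
from h import *
a=(.443,.176)
plan(None,(*a,.20,81.5),(*a,.10,81.5))
plan((*a,.20,81.5),(*a,.0755,81.5))
plan((*a,.0755,81.5),(*a,.30,81))
plan((*a,.30,81),(.6928,.1524,.30,81))
plan((.6928,.1524,.30,81),(.6928,.1524,.1995,81))
```

```text
now 15.25 [0.4199 0.3346 0.25  ] [-179.9    0.   104.2] w 0.056 q [0.6  0.25 1.52 0.   1.37 0.36]
[ 0.443  0.176  0.2   81.5  ] -> [-0.638 -0.066  0.201] [-0.0003  0.0002  0.0631] dist 0.168
[ 0.443  0.176  0.1   81.5  ] -> [-0.637 -0.065  0.601] [-0.0003  0.0002  0.0631] dist 0.22
now 15.25 [0.4199 0.3346 0.25  ] [-179.9    0.   104.2] w 0.056 q [0.6  0.25 1.52 0.   1.37 0.36]
[4.43e-01 1.76e-01 7.55e-02 8.15e+01] -> [ 0.    -0.     0.498] [0. 0. 0.] dist 0.125
now 15.25 [0.4199 0.3346 0.25  ] [-179.9    0.   104.2] w 0.056 q [0.6  0.25 1.52 0.   1.37 0.36]
[ 0.443  0.176  0.3   81.   ] -> [-0.     0.    -0.898] [-0.     -0.      0.0014] dist 0.224
now 15.25 [0.4199 0.3346 0.25  ] [-179.9    0.   104.2] w 0.056 q [0.6  0.25 1.52 0.   1.37 0.36]
[ 0.6928  0.1524  0.3    81.    ] -> [0.063 1.002 0.   ] [0. 0. 0.] dist 0.251
now 15.25 [0.4199 0.3346 0.25  ] [-179.9    0.   104.2] w 0.056 q [0.6  0.25 1.52 0.   1.37 0.36]
[ 0.6928  0.1524  0.1995 81.    ] -> [ 0.    -0.     0.402] [0. 0. 0.] dist 0.1
```

play_rows(motion=[[[-0.15,-0.01,0,0,0,0.015,0.2],[-0.3,-0.03,0,0,0,0.03,0.2],[-0.45,-0.05,0,0,0,0.045,0.2],[-0.638,-0.066,0.1,0,0,0.063,0.2],[-0.638,-0.066,0.2,0,0,0.063,0.2],[-0.638,-0.066,0.4,0,0,0.063,0.2],[-0.638,-0.066,0.55,0,0,0.063,0.2],[-0.638,-0.066,0.6,0,0,0.063,0.2],[-0.638,-0.066,0.6,0,0,0.063,0.2]]])

```text
time_s: 16.15
ee_pos: [0.4426, 0.176, 0.0999]
eef_rot: [-3.138, 0.002, 1.423]
force: [-0.4, 1.1, 0.7]
grip_width: 0.0563
grip_force: 0.0
```

Run:
```python
from h import *
plan(None,(.443,.176,.0755,81.5))
c=snap("scene","s3");cv2.imwrite("pics/s3c.png",cv2.resize(c["frame"][60:260,200:440,::-1],None,fx=2.5,fy=2.5,interpolation=cv2.INTER_CUBIC))
```

```text
now 16.15 [0.4426 0.176  0.0999] [-1.798e+02  1.000e-01  8.150e+01] w 0.0563 q [0.3  0.29 1.85 0.   1.   0.45]
[4.43e-01 1.76e-01 7.55e-02 8.15e+01] -> [0.    0.002 0.098] [-0.0006  0.0003  0.0001] dist 0.024
```

View pics/s3c.png

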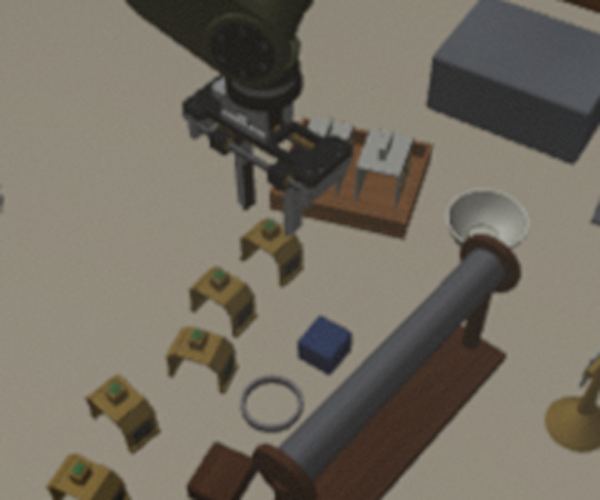

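The open fingers (tips at (247,205) and (292,230)) are above and either side of the first cuff's setting at (268,228). Descend, grip and lift.

play_rows(motion=[[[0,0.002,0.05,0,0,0,0.2],[0,0.002,0.098,0,0,0,0.2],[0,0.002,0.098,0,0,0,-0.4],[0,0.002,0.098,0,0,0,-1],[0,0.002,0.098,0,0,0,-1],[0,0.002,0.098,0,0,0,-1],[0,0.002,0.098,0,0,0,-1],[0,0.002,0.098,0,0,0,-1],[0,0.002,0.098,0,0,0,-1],[0,0.002,0.098,0,0,0,-1]]], grip_force=30)

```text
time_s: 17.2
ee_pos: [0.444, 0.1762, 0.077]
eef_rot: [3.141, -0.0, 1.423]
force: [-1.1, -0.7, 2.0]
grip_width: 0.0157
grip_force: 30.0
```

play_rows(motion=[[[0,0,-0.08,0,0,0,-1],[0,0,-0.2,0,0,0,-1],[0,0,-0.35,0,0,0,-1],[0,0,-0.5,0,0,0,-1],[0,0,-0.65,0,0,0,-1],[0,0,-0.8,0,0,0,-1],[0,0,-0.898,0,0,0,-1],[0,0,-0.898,0,0,0,-1],[0,0,-0.898,0,0,0,-1]]])

```text
time_s: 18.1
ee_pos: [0.4438, 0.1761, 0.3007]
eef_rot: [-3.141, 0.0, 1.423]
force: [-0.0, -0.7, -1.2]
grip_width: 0.016
grip_force: 30.0
```

Run:
```python
from h import *
plan(None,(.6928,.1524,.30,81))
```

```text
now 18.1 [0.4438 0.1761 0.3007] [-180.     0.    81.5] w 0.016 q [0.3  0.09 1.6  0.   1.46 0.45]
[ 0.6928  0.1524  0.3    81.    ] -> [0.053 0.999 0.003] [-0.0001  0.      0.0015] dist 0.25
```

play_rows(motion=[[[0,0.15,0,0,0,0,-1],[0.01,0.3,0,0,0,0,-1],[0.02,0.45,0,0,0,0,-1],[0.03,0.6,0,0,0,0.001,-1],[0.04,0.75,0,0,0,0.001,-1],[0.05,0.9,0,0,0,0.001,-1],[0.053,0.999,0,0,0,0.001,-1],[0.053,0.999,0,0,0,0.001,-1],[0.053,0.999,0,0,0,0.001,-1]]])

```text
time_s: 19.0
ee_pos: [0.6927, 0.1524, 0.2989]
eef_rot: [-3.138, 0.001, 1.417]
force: [-0.5, 0.9, -1.2]
grip_width: 0.0158
grip_force: 30.0
```

```bash
cat >> h.py <<'E'
def held():
    "cuff in hand against bar: offset across the bar, per view"
    p=get_obs()["ee_pos"]
    for n in("scene","top"):
        c=camera(n);P=cloud(c);hsv=cv2.cvtColor(c["frame"],cv2.COLOR_RGB2HSV)
        m=(hsv[...,1]>110)&(hsv[...,0]>14)&(hsv[...,0]<40)&(np.linalg.norm(P[...,:2]-p[:2],axis=-1)<.06)&(P[...,2]>.2)&(P[...,2]<.3)
        q=P[m];t=q[q[:,2]>p[2]-.032] if len(q) else q
        if len(t)>20: print(n,len(t),"crown",rect(t[:,:2]),"z",np.percentile(t[:,2],[5,50,95]).round(4),"all",rect(q[:,:2]))
        print(n,bar(c)[1])
E
python3 - <<'E'
from h import *
plan(None,(.6928,.1524,.22,81),(.6928,.1524,.201,81));held()
E
```

```text
now 19.0 [0.6927 0.1524 0.2989] [-1.798e+02  1.000e-01  8.120e+01] w 0.0158 q [0.16 0.66 0.83 0.   1.65 0.32]
[ 0.6928  0.1524  0.22   81.    ] -> [0.    0.001 0.315] [-0.0005  0.0002  0.0005] dist 0.079
[ 0.6928  0.1524  0.201  81.    ] -> [0.    0.002 0.391] [-0.0005  0.0002  0.0005] dist 0.098
scene 229 crown (array([693.5, 149.7]), array([36.8, 57.4]), 82.4) z [0.2685 0.2748 0.2902] all (array([693.3, 149.8]), array([37.1, 65.8]), 81.7)
scene fit x@y=.035 0.6750 yaw -9.24deg z 0.1511 tilt 0.002
top fit x@y=.035 0.6726 yaw -8.98deg z 0.1501 tilt -0.000
```

In the scene view the held cuff sits within 0.5 mm of the bar axis, so I'll lower it.

play_rows(motion=[[[0,0.001,0.1,0,0,0,-1],[0,0.001,0.2,0,0,0,-1],[0,0.001,0.28,0,0,0,-1],[0,0.001,0.33,0,0,0,-1],[0,0.001,0.36,0,0,0,-1],[0,0.001,0.38,0,0,0,-1],[0,0.001,0.391,0,0,0,-1],[0,0.001,0.391,0,0,0,-1],[0,0.001,0.391,0,0,0,-1]]])

```text
time_s: 20.0
ee_pos: [0.6933, 0.1525, 0.2043]
eef_rot: [3.141, -0.0, 1.417]
force: [0.3, 0.1, 0.2]
grip_width: 0.016
grip_force: 30.0
```

play_rows(motion=[[[0,0,0,0,0,0,-0.3],[0,0,0,0,0,0,-0.1],[0,0,0,0,0,0,-0.1],[0,0,0,0,0,0,-0.1],[0,0,0,0,0,0,-0.1],[0,0,-0.06,0,0,0,-0.1],[0,0,-0.16,0,0,0,0.2],[0,0,-0.3,0,0,0,0.2],[0,0,-0.4,0,0,0,0.2],[0,0,-0.4,0,0,0,0.2]]])

```text
time_s: 21.0
ee_pos: [0.6938, 0.1526, 0.3094]
eef_rot: [3.134, -0.002, 1.417]
force: [-0.7, 0.1, 0.0]
grip_width: 0.0565
grip_force: 0.0
```

```bash
cat >> h.py <<'E'
def hung(cs):
    for c,n in cs:
        P=cloud(c);hsv=cv2.cvtColor(c["frame"],cv2.COLOR_RGB2HSV)
        m=(hsv[...,1]>110)&(hsv[...,0]>14)&(hsv[...,0]<40)&(P[...,0]>.57)&(P[...,0]<.75)&(abs(P[...,1])<.25)&(P[...,2]>.16)&(P[...,2]<.215)
        k,l,s,ce=cv2.connectedComponentsWithStats(m.astype(np.uint8))
        for i in range(1,k):
            if s[i,4]<40: continue
            q=P[l==i];cr=q[(q[:,2]<.185)];r=rect(cr[:,:2]);o=r[0]/1000-(np.array([.675,.035]) if n=="scene" else np.array([.6727,.035]))
            print("hung",n,s[i,4],r,"across %.1f along %.1f"%(1000*(o@[.987,-.159]),1000*(o@[.159,.987])),"z",np.percentile(q[:,2],[5,50,98]).round(4),"crown z",np.median(cr[:,2]).round(4))
E
python3 - <<'E'
from h import *
plan(None,(.56,.12,.30,84))
b=(.4335,.085)
plan((.56,.12,.30,84),(*b,.2,87),(*b,.1,87))
cs=[(snap(n,n+"3"),n) for n in("scene","top")]
hung(cs);cuffs([c for c,_ in cs],("scene","top"))
E
```

```text
now 21.0 [0.6938 0.1526 0.3094] [ 1.796e+02 -1.000e-01  8.120e+01] w 0.0565 q [ 0.17  0.65  0.82 -0.    1.66  0.32]
[ 0.56  0.12  0.3  84.  ] -> [-0.211 -0.509  0.033] [ 0.0012 -0.0004 -0.0078] dist 0.138
now 21.0 [0.6938 0.1526 0.3094] [ 1.796e+02 -1.000e-01  8.120e+01] w 0.0565 q [ 0.17  0.65  0.82 -0.    1.66  0.32]
[4.335e-01 8.500e-02 2.000e-01 8.700e+01] -> [-0.192 -0.489  0.4  ] [ 0.      0.     -0.0083] dist 0.165
[4.335e-01 8.500e-02 1.000e-01 8.700e+01] -> [-0.192 -0.489  0.8  ] [ 0.      0.     -0.0083] dist 0.239
hung scene 290 (array([695.3, 151.9]), array([41.5, 61.4]), 82.1) across 1.4 along 118.6 z [0.1662 0.1757 0.1932] crown z 0.1754
scene [289. 176.] 158 zmax 0.0719 crown (array([440.1,  83. ]), array([36.9, 56.7]), 85.9) set 7 [433.8  77.5  68.9]
scene [279. 199.] 200 zmax 0.073 crown (array([462.9,   4.6]), array([58.4, 37.3]), 10.5) set 13 [463.6   1.7  69. ]
scene [249. 222.] 280 zmax 0.0723 crown (array([432.3, -93. ]), array([37.4, 56.8]), 79.0) set 21 [431.9 -92.4  69.1]
scene [235. 253.] 350 zmax 0.0739 crown (array([ 457.8, -182.4]), array([60.6, 37.3]), 4.6) set 34 [ 459.2 -181.6   69.6]
top [319. 244.] 273 zmax 0.0761 crown (array([458.7,   8.2]), array([61.2, 37.8]), 11.8) set 25 [458.5   9.   70.4]
top [383. 247.] 279 zmax 0.0761 crown (array([ 454.1, -178.9]), array([59.8, 38.9]), 5.5) set 26 [ 453.2 -177.8   69.7]
top [352. 256.] 275 zmax 0.0734 crown (array([426.3, -89.3]), array([37.8, 61.9]), 78.1) set 24 [426.6 -89.5  68.8]
```

First cuff hangs correctly: 1.4 mm across the axis, 119 mm along it, crown top at 175 mm. Next, cuff 2.

play_rows(motion=[[[-0.07,-0.17,0,0,0,0,0.2],[-0.14,-0.34,0.01,0,0,-0.004,0.2],[-0.211,-0.509,0.033,0.001,0,-0.008,0.2],[-0.211,-0.509,0.033,0.001,0,-0.008,0.2],[-0.211,-0.509,0.033,0.001,0,-0.008,0.2]]])

```text
time_s: 21.6
ee_pos: [0.5589, 0.1198, 0.2954]
eef_rot: [-3.135, -0.0, 1.467]
force: [0.5, 0.2, 0.7]
grip_width: 0.0563
grip_force: 0.0
```

play_rows(motion=[[[-0.06,-0.17,0.1,0,0,-0.003,0.2],[-0.12,-0.34,0.25,0,0,-0.006,0.2],[-0.192,-0.489,0.4,0,0,-0.008,0.2],[-0.192,-0.489,0.55,0,0,-0.008,0.2],[-0.192,-0.489,0.7,0,0,-0.008,0.2],[-0.192,-0.489,0.8,0,0,-0.008,0.2],[-0.192,-0.489,0.8,0,0,-0.008,0.2],[-0.192,-0.489,0.8,0,0,-0.008,0.2]]])

```text
time_s: 22.4
ee_pos: [0.4327, 0.0851, 0.0968]
eef_rot: [-3.135, -0.0, 1.517]
force: [0.4, -0.2, 0.6]
grip_width: 0.056
grip_force: 0.0
```

Run:
```python
from h import *
b=(.4335,.085)
plan(None,(*b,.0755,87))
cuffs([camera("scene")],["scene"])
```

```text
now 22.4 [0.4327 0.0851 0.0968] [-179.6   -0.    86.9] w 0.056 q [0.11 0.23 1.95 0.   0.98 0.16]
[4.335e-01 8.500e-02 7.550e-02 8.700e+01] -> [-0.     0.004  0.085] [-0.001  -0.0001 -0.0002] dist 0.021
scene [289. 176.] 163 zmax 0.0723 crown (array([438.3,  83.1]), array([35.5, 56.8]), 87.8) set 10 [436.1  79.7  68.4]
scene [280. 199.] 211 zmax 0.0727 crown (array([463.6,   5.2]), array([61.3, 36.6]), 11.9) set 14 [464.2   1.4  69.3]
scene [249. 222.] 277 zmax 0.0735 crown (array([432.5, -93.7]), array([36.4, 58. ]), 77.3) set 24 [432.1 -93.1  69.5]
scene [235. 253.] 349 zmax 0.0737 crown (array([ 457.5, -182.4]), array([59.9, 36.8]), 6.2) set 34 [ 458.9 -181.6   69. ]
```

play_rows(motion=[[[0,0.004,0.05,-0.001,0,0,0.2],[0,0.004,0.085,-0.001,0,0,0.2],[0,0.004,0.085,-0.001,0,0,-0.4],[0,0.004,0.085,-0.001,0,0,-1],[0,0.004,0.085,-0.001,0,0,-1],[0,0.004,0.085,-0.001,0,0,-1],[0,0.004,0.085,-0.001,0,0,-1],[0,0.004,0.085,-0.001,0,0,-1],[0,0.004,0.085,-0.001,0,0,-1],[0,0.004,0.085,-0.001,0,0,-1]]])

```text
time_s: 23.45
ee_pos: [0.4325, 0.0849, 0.075]
eef_rot: [3.141, -0.001, 1.517]
force: [1.8, -0.4, 1.5]
grip_width: 0.0157
grip_force: 29.9
```

play_rows(motion=[[[0,0,-0.08,0,0,0,-1],[0,0,-0.2,0,0,0,-1],[0,0,-0.35,0,0,0,-1],[0,0,-0.5,0,0,0,-1],[0,0,-0.65,0,0,0,-1],[0,0,-0.8,0,0,0,-1],[0,0,-0.898,0,0,0,-1],[0,0,-0.898,0,0,0,-1],[0,0,-0.898,0,0,0,-1]]])

```text
time_s: 24.35
ee_pos: [0.4322, 0.0848, 0.2987]
eef_rot: [-3.141, -0.0, 1.517]
force: [-0.3, 0.5, -1.5]
grip_width: 0.0157
grip_force: 29.9
```

Run:
```python
from h import *
plan(None,(.6832,.0932,.30,81))
```

```text
now 24.35 [0.4322 0.0848 0.2987] [-180.    -0.    86.9] w 0.0157 q [ 0.11 -0.    1.69  0.    1.45  0.16]
[ 0.6832  0.0932  0.3    81.    ] -> [ 0.087  1.001 -0.006] [-0.0001 -0.0001  0.0165] dist 0.251
```

play_rows(motion=[[[0.01,0.15,0,0,0,0.002,-1],[0.02,0.3,0,0,0,0.005,-1],[0.04,0.45,0,0,0,0.007,-1],[0.05,0.6,0,0,0,0.01,-1],[0.07,0.75,0,0,0,0.013,-1],[0.08,0.9,0,0,0,0.0165,-1],[0.087,1.0,0,0,0,0.0165,-1],[0.087,1.0,0,0,0,0.0165,-1],[0.087,1.0,0,0,0,0.0165,-1]]])

```text
time_s: 25.25
ee_pos: [0.6829, 0.0931, 0.2969]
eef_rot: [-3.138, 0.0, 1.414]
force: [0.4, -0.3, -0.5]
grip_width: 0.0156
grip_force: 29.9
```

Run:
```python
from h import *
plan(None,(.6832,.0932,.199,81));held()
```

```text
now 25.25 [0.6829 0.0931 0.2969] [-179.8    0.    81. ] w 0.0156 q [0.08 0.6  0.93 0.   1.62 0.24]
[ 0.6832  0.0932  0.199  81.    ] -> [0.001 0.002 0.392] [-0.0006  0.0001  0.    ] dist 0.098
scene 272 crown (array([684.2,  92. ]), array([40.8, 61.3]), 81.9) z [0.2666 0.2742 0.2869] all (array([685.3,  92.1]), array([41.3, 67.2]), 81.9)
scene fit x@y=.035 0.6752 yaw -9.43deg z 0.1510 tilt 0.001
top fit x@y=.035 0.6728 yaw -9.12deg z 0.1498 tilt -0.006
```

play_rows(motion=[[[0,0.001,0.1,0,0,0,-1],[0,0.001,0.2,0,0,0,-1],[0,0.001,0.28,0,0,0,-1],[0,0.001,0.33,0,0,0,-1],[0,0.001,0.36,0,0,0,-1],[0,0.001,0.38,0,0,0,-1],[0,0.001,0.393,0,0,0,-1],[0,0.001,0.393,0,0,0,-1],[0,0.001,0.393,0,0,0,-1],[0,0.001,0.393,0,0,0,-1]]])

```text
time_s: 26.35
ee_pos: [0.6836, 0.0932, 0.2018]
eef_rot: [3.141, -0.001, 1.414]
force: [-0.3, -0.1, -0.6]
grip_width: 0.0157
grip_force: 29.9
```

play_rows(motion=[[[0,0,0,0,0,0,-0.3],[0,0,0,0,0,0,-0.1],[0,0,0,0,0,0,-0.1],[0,0,0,0,0,0,-0.1],[0,0,0,0,0,0,-0.1],[0,0,-0.06,0,0,0,-0.1],[0,0,-0.16,0,0,0,0.2],[0,0,-0.3,0,0,0,0.2],[0,0,-0.4,0,0,0,0.2],[0,0,-0.4,0,0,0,0.2]]])

```text
time_s: 27.35
ee_pos: [0.6841, 0.0932, 0.3069]
eef_rot: [3.134, -0.002, 1.414]
force: [-0.7, -0.4, 0.8]
grip_width: 0.0566
grip_force: 0.0
```

Run:
```python
from h import *
b=(.4608,.0065)
plan(None,(.56,.05,.30,90))
plan((.56,.05,.30,90),(*b,.2,101.5),(*b,.1,101.5))
cs=[(snap(n,n+"4"),n) for n in("scene","top")]
hung(cs);cuffs([c for c,_ in cs],("scene","top"))
```

```text
now 27.35 [0.6841 0.0932 0.3069] [ 1.796e+02 -1.000e-01  8.100e+01] w 0.0566 q [0.08 0.6  0.91 0.   1.62 0.24]
[5.6e-01 5.0e-02 3.0e-01 9.0e+01] -> [-0.248 -0.463  0.024] [ 0.0012 -0.0003 -0.025 ] dist 0.132
now 27.35 [0.6841 0.0932 0.3069] [ 1.796e+02 -1.000e-01  8.100e+01] w 0.0566 q [0.08 0.6  0.91 0.   1.62 0.24]
[4.608e-01 6.500e-03 2.000e-01 1.015e+02] -> [-0.174 -0.397  0.4  ] [-0.      0.     -0.0319] dist 0.147
[4.608e-01 6.500e-03 1.000e-01 1.015e+02] -> [-0.174 -0.397  0.8  ] [-0.      0.     -0.0319] dist 0.227
hung scene 308 (array([695.4, 152.6]), array([40.7, 60.4]), 80.2) across 1.4 along 119.3 z [0.166  0.1753 0.1938] crown z 0.1751
hung scene 329 (array([686.3,  92.7]), array([40. , 60.3]), 80.9) across 2.0 along 58.7 z [0.1664 0.1752 0.1939] crown z 0.1751
hung top 53 (array([696.2, 166.5]), array([33.2, 14.5]), 5.0) across 2.3 along 133.5 z [0.1693 0.1762 0.1974] crown z 0.175
scene [279. 199.] 189 zmax 0.0729 crown (array([462.1,   5. ]), array([57.8, 36.5]), 10.2) set 11 [463.3  -0.8  69.8]
scene [237. 230.] 303 zmax 0.074 crown (array([ 420.4, -127.9]), array([36.7, 57.9]), 77.8) set 33 [ 421.3 -127.2   68.6]
scene [235. 253.] 355 zmax 0.0735 crown (array([ 458.6, -181. ]), array([62.1, 40.1]), 6.7) set 35 [ 459.  -181.7   69.3]
top [323. 245.] 106 zmax 0.0716 crown (array([461.8,  -3.7]), array([61.2, 15.5]), 7.5) set 5 [459.4   1.1  68. ]
top [383. 247.] 279 zmax 0.0758 crown (array([ 453.5, -179.5]), array([62.5, 39.4]), 5.1) set 26 [ 453.2 -177.7   70.1]
top [364. 260.] 280 zmax 0.0771 crown (array([ 415.4, -124.2]), array([38.7, 61.4]), 76.5) set 26 [ 415.6 -123.8   70.7]
```

Two cuffs hang. Cuff 4 was knocked to about (0.418, -0.126), as the brief warned might happen. On to cuff 3.

play_rows(motion=[[[-0.08,-0.15,0,0,0,-0.008,0.2],[-0.16,-0.3,0.01,0,0,-0.016,0.2],[-0.248,-0.463,0.024,0.001,0,-0.025,0.2],[-0.248,-0.463,0.024,0.001,0,-0.025,0.2],[-0.248,-0.463,0.024,0.001,0,-0.025,0.2]]])

```text
time_s: 27.95
ee_pos: [0.559, 0.0498, 0.2952]
eef_rot: [-3.135, -0.001, 1.57]
force: [-0.5, 0.0, -0.3]
grip_width: 0.0565
grip_force: 0.0
```

play_rows(motion=[[[-0.06,-0.13,0.1,0,0,-0.01,0.2],[-0.12,-0.26,0.25,0,0,-0.02,0.2],[-0.174,-0.397,0.4,0,0,-0.032,0.2],[-0.174,-0.397,0.55,0,0,-0.032,0.2],[-0.174,-0.397,0.7,0,0,-0.032,0.2],[-0.174,-0.397,0.8,0,0,-0.032,0.2],[-0.174,-0.397,0.8,0,0,-0.032,0.2],[-0.174,-0.397,0.8,0,0,-0.032,0.2]]])

```text
time_s: 28.75
ee_pos: [0.4599, 0.0068, 0.0962]
eef_rot: [-3.136, -0.002, 1.772]
force: [0.1, -0.1, 0.2]
grip_width: 0.0563
grip_force: 0.0
```

Run:
```python
from h import *
plan(None,(.4608,.0065,.0755,101.5))
cuffs([camera("scene")],["scene"])
```

```text
now 28.75 [0.4599 0.0068 0.0962] [-1.797e+02 -1.000e-01  1.015e+02] w 0.0563 q [-0.07  0.26  1.9   0.    0.99 -0.27]
[4.608e-01 6.500e-03 7.550e-02 1.015e+02] -> [-0.002  0.004  0.083] [-0.001  -0.0003  0.0001] dist 0.021
scene [280. 199.] 212 zmax 0.0717 crown (array([462.1,   4.5]), array([59.2, 37.1]), 12.0) set 15 [464.1   1.1  69. ]
scene [237. 230.] 302 zmax 0.0716 crown (array([ 419.8, -127.7]), array([37.1, 57. ]), 78.6) set 30 [ 420.9 -126.9   68.8]
scene [235. 253.] 357 zmax 0.0743 crown (array([ 458.2, -180.6]), array([61.1, 40.7]), 5.5) set 34 [ 458.8 -181.8   69.3]
```

play_rows(motion=[[[-0.002,0.004,0.05,-0.001,0,0,0.2],[-0.002,0.004,0.083,-0.001,0,0,0.2],[-0.002,0.004,0.083,-0.001,0,0,-0.4],[-0.002,0.004,0.083,-0.001,0,0,-1],[-0.002,0.004,0.083,-0.001,0,0,-1],[-0.002,0.004,0.083,-0.001,0,0,-1],[-0.002,0.004,0.083,-0.001,0,0,-1],[-0.002,0.004,0.083,-0.001,0,0,-1],[-0.002,0.004,0.083,-0.001,0,0,-1],[-0.002,0.004,0.083,-0.001,0,0,-1]]])

```text
time_s: 29.8
ee_pos: [0.46, 0.0064, 0.0752]
eef_rot: [3.141, -0.002, 1.772]
force: [-0.1, -0.3, 0.8]
grip_width: 0.0157
grip_force: 30.0
```

play_rows(motion=[[[0,0,-0.08,0,0,0,-1],[0,0,-0.2,0,0,0,-1],[0,0,-0.35,0,0,0,-1],[0,0,-0.5,0,0,0,-1],[0,0,-0.65,0,0,0,-1],[0,0,-0.8,0,0,0,-1],[0,0,-0.898,0,0,0,-1],[0,0,-0.898,0,0,0,-1],[0,0,-0.898,0,0,0,-1]]])

```text
time_s: 30.7
ee_pos: [0.4597, 0.0059, 0.2987]
eef_rot: [-3.141, -0.002, 1.772]
force: [-0.0, -0.2, -1.5]
grip_width: 0.0159
grip_force: 30.0
```

Run:
```python
from h import *
plan(None,(.6735,.034,.30,81))
```

```text
now 30.7 [0.4597 0.0059 0.2987] [-1.800e+02 -1.000e-01  1.015e+02] w 0.0159 q [-0.07  0.05  1.65  0.    1.45 -0.27]
[6.735e-01 3.400e-02 3.000e-01 8.100e+01] -> [-0.061  0.86  -0.005] [-0.0001 -0.0004  0.057 ] dist 0.216
```

play_rows(motion=[[[-0.01,0.14,0,0,0,0.01,-1],[-0.02,0.28,0,0,0,0.02,-1],[-0.03,0.42,0,0,0,0.03,-1],[-0.04,0.56,0,0,0,0.04,-1],[-0.05,0.7,0,0,0,0.05,-1],[-0.06,0.8,0,0,0,0.057,-1],[-0.061,0.86,0,0,0,0.057,-1],[-0.061,0.86,0,0,0,0.057,-1],[-0.061,0.86,0,0,0,0.057,-1]]])

```text
time_s: 31.6
ee_pos: [0.6731, 0.0339, 0.2978]
eef_rot: [-3.139, -0.002, 1.414]
force: [0.0, 0.5, -0.5]
grip_width: 0.0159
grip_force: 30.0
```

Run:
```python
from h import *
plan(None,(.6732,.034,.199,81));held()
```

```text
now 31.6 [0.6731 0.0339 0.2978] [-1.798e+02 -1.000e-01  8.100e+01] w 0.0159 q [-0.    0.56  0.99  0.    1.6   0.15]
[6.732e-01 3.400e-02 1.990e-01 8.100e+01] -> [-0.     0.002  0.395] [-0.0005 -0.0003  0.    ] dist 0.099
scene 299 crown (array([675.6,  33.1]), array([40.8, 58.9]), 80.8) z [0.2668 0.2748 0.2891] all (array([676.6,  32.9]), array([40.8, 65. ]), 81.1)
scene fit x@y=.035 0.6757 yaw -9.73deg z 0.1510 tilt 0.001
top fit x@y=.035 0.6732 yaw -9.42deg z 0.1508 tilt 0.005
```

play_rows(motion=[[[0,0,0.1,0,0,0,-1],[0,0,0.2,0,0,0,-1],[0,0,0.28,0,0,0,-1],[0,0,0.33,0,0,0,-1],[0,0,0.36,0,0,0,-1],[0,0,0.385,0,0,0,-1],[0,0,0.4,0,0,0,-1],[0,0,0.4,0,0,0,-1],[0,0,0.4,0,0,0,-1],[0,0,0.4,0,0,0,-1]]])

```text
time_s: 32.7
ee_pos: [0.6738, 0.0341, 0.2001]
eef_rot: [3.141, -0.002, 1.414]
force: [-0.4, 1.0, 0.5]
grip_width: 0.0157
grip_force: 30.0
```

play_rows(motion=[[[0,0,0,0,0,0,-0.3],[0,0,0,0,0,0,-0.1],[0,0,0,0,0,0,-0.1],[0,0,0,0,0,0,-0.1],[0,0,0,0,0,0,-0.1],[0,0,-0.06,0,0,0,-0.1],[0,0,-0.16,0,0,0,0.2],[0,0,-0.3,0,0,0,0.2],[0,0,-0.4,0,0,0,0.2],[0,0,-0.4,0,0,0,0.2]]])

```text
time_s: 33.7
ee_pos: [0.6743, 0.034, 0.3051]
eef_rot: [3.135, -0.003, 1.414]
force: [-1.3, -0.4, 1.2]
grip_width: 0.0564
grip_force: 0.0
```

Run:
```python
from h import *
cs=[(snap(n,n+"5"),n) for n in("scene","top")]
hung(cs);cuffs([c for c,_ in cs],("scene","top"))
b=(.4178,-.1258)
plan(None,(.55,-.06,.30,80))
plan((.55,-.06,.30,80),(*b,.2,77.8),(*b,.1,77.8))
```

```text
hung scene 251 (array([699.9, 152.1]), array([41.8, 52.9]), 81.3) across 6.0 along 119.5 z [0.1656 0.1755 0.194 ] crown z 0.1753
hung scene 326 (array([686.5,  92. ]), array([38.7, 60.6]), 80.4) across 2.3 along 58.1 z [0.1653 0.1754 0.1932] crown z 0.1751
hung scene 357 (array([676.2,  32.7]), array([39.3, 60.5]), 80.3) across 1.6 along -2.1 z [0.1652 0.1752 0.1931] crown z 0.175
hung top 321 (array([690.4, 154.6]), array([40.5, 62.4]), 81.0) across -1.5 along 120.9 z [0.1655 0.1743 0.195 ] crown z 0.1739
scene [237. 230.] 298 zmax 0.0735 crown (array([ 421.3, -128.1]), array([36.9, 58.1]), 80.0) set 30 [ 421.1 -127.2   68.9]
scene [235. 253.] 361 zmax 0.0731 crown (array([ 457. , -181.1]), array([60.1, 39.9]), 7.8) set 33 [ 459.  -181.5   69.5]
top [383. 247.] 280 zmax 0.0764 crown (array([ 453.5, -179.2]), array([61.1, 38.9]), 4.8) set 26 [ 453.2 -177.8   69.9]
top [364. 260.] 278 zmax 0.0759 crown (array([ 414.1, -123.7]), array([38. , 60.8]), 78.6) set 26 [ 415.6 -123.8   70.6]
now 33.8 [0.6736 0.0339 0.3003] [ 1.8e+02 -1.0e-01  8.1e+01] w 0.0562 q [-0.    0.56  0.99  0.    1.6   0.15]
[ 5.5e-01 -6.0e-02  3.0e-01  8.0e+01] -> [-0.448 -0.43  -0.   ] [ 0.0001 -0.0004  0.0028] dist 0.155
now 33.8 [0.6736 0.0339 0.3003] [ 1.8e+02 -1.0e-01  8.1e+01] w 0.0562 q [-0.    0.56  0.99  0.    1.6   0.15]
[ 0.4178 -0.1258  0.2    77.8   ] -> [-0.351 -0.475  0.4  ] [ 0.     -0.      0.0061] dist 0.178
[ 0.4178 -0.1258  0.1    77.8   ] -> [-0.351 -0.475  0.8  ] [ 0.     -0.      0.0061] dist 0.249
```

play_rows(motion=[[[-0.15,-0.14,0,0,0,0,0.2],[-0.3,-0.28,0,0,0,0.001,0.2],[-0.448,-0.43,0,0,0,0.003,0.2],[-0.448,-0.43,0,0,0,0.003,0.2],[-0.448,-0.43,0,0,0,0.003,0.2],[-0.448,-0.43,0,0,0,0.003,0.2]]])

```text
time_s: 34.4
ee_pos: [0.5506, -0.0594, 0.299]
eef_rot: [-3.141, -0.002, 1.395]
force: [-1.3, 0.1, -0.1]
grip_width: 0.0563
grip_force: 0.0
```

play_rows(motion=[[[-0.12,-0.16,0.1,0,0,0.002,0.2],[-0.24,-0.32,0.25,0,0,0.004,0.2],[-0.351,-0.475,0.4,0,0,0.006,0.2],[-0.351,-0.475,0.55,0,0,0.006,0.2],[-0.351,-0.475,0.7,0,0,0.006,0.2],[-0.351,-0.475,0.8,0,0,0.006,0.2],[-0.351,-0.475,0.8,0,0,0.006,0.2],[-0.351,-0.475,0.8,0,0,0.006,0.2]]])

```text
time_s: 35.2
ee_pos: [0.4186, -0.1248, 0.0997]
eef_rot: [-3.141, -0.002, 1.358]
force: [-0.3, -0.8, 0.0]
grip_width: 0.0564
grip_force: 0.0
```

Run:
```python
from h import *
plan(None,(.4178,-.1258,.0755,78))
cuffs([camera("scene")],["scene"])
```

```text
now 35.2 [ 0.4186 -0.1248  0.0997] [-1.799e+02 -1.000e-01  7.780e+01] w 0.0564 q [-0.37  0.21  1.96  0.    0.98 -0.16]
[ 4.178e-01 -1.258e-01  7.550e-02  7.800e+01] -> [-0.005 -0.002  0.097] [-0.0001 -0.0004 -0.0005] dist 0.024
scene [236. 232.] 213 zmax 0.0716 crown (array([ 420.8, -129.4]), array([34.7, 55.2]), 80.9) set 9 [ 417.3 -134.1   68.3]
scene [235. 253.] 358 zmax 0.0737 crown (array([ 457.2, -180.5]), array([60.2, 40.7]), 5.3) set 34 [ 459.1 -181.5   69.3]
```

play_rows(motion=[[[-0.005,-0.002,0.05,0,0,0,0.2],[-0.005,-0.002,0.097,0,0,0,0.2],[-0.005,-0.002,0.097,0,0,0,-0.4],[-0.005,-0.002,0.097,0,0,0,-1],[-0.005,-0.002,0.097,0,0,0,-1],[-0.005,-0.002,0.097,0,0,0,-1],[-0.005,-0.002,0.097,0,0,0,-1],[-0.005,-0.002,0.097,0,0,0,-1],[-0.005,-0.002,0.097,0,0,0,-1],[-0.005,-0.002,0.097,0,0,0,-1]]])

```text
time_s: 36.25
ee_pos: [0.4171, -0.1262, 0.0752]
eef_rot: [-3.142, -0.002, 1.357]
force: [0.3, 0.5, 2.3]
grip_width: 0.0158
grip_force: 30.0
```

play_rows(motion=[[[0,0,-0.08,0,0,0,-1],[0,0,-0.2,0,0,0,-1],[0,0,-0.35,0,0,0,-1],[0,0,-0.5,0,0,0,-1],[0,0,-0.65,0,0,0,-1],[0,0,-0.8,0,0,0,-1],[0,0,-0.898,0,0,0,-1],[0,0,-0.898,0,0,0,-1],[0,0,-0.898,0,0,0,-1]]])

```text
time_s: 37.15
ee_pos: [0.4167, -0.1265, 0.2987]
eef_rot: [-3.14, -0.002, 1.357]
force: [0.3, -0.1, -1.1]
grip_width: 0.0157
grip_force: 30.0
```

Run:
```python
from h import *
plan(None,(.53,-.08,.30,81))
plan((.53,-.08,.30,81),(.664,-.0252,.30,81))
```

```text
now 37.15 [ 0.4167 -0.1265  0.2987] [-1.799e+02 -1.000e-01  7.780e+01] w 0.0157 q [-0.38 -0.01  1.7   0.    1.45 -0.17]
[ 5.3e-01 -8.0e-02  3.0e-01  8.1e+01] -> [ 0.278  0.404 -0.005] [-0.0002 -0.0004 -0.009 ] dist 0.123
now 37.15 [ 0.4167 -0.1265  0.2987] [-1.799e+02 -1.000e-01  7.780e+01] w 0.0157 q [-0.38 -0.01  1.7   0.    1.45 -0.17]
[ 6.64e-01 -2.52e-02  3.00e-01  8.10e+01] -> [0.3   0.495 0.   ] [0. 0. 0.] dist 0.145
```

play_rows(motion=[[[0.09,0.13,0,0,0,-0.003,-1],[0.18,0.26,0,0,0,-0.006,-1],[0.278,0.404,0,0,0,-0.009,-1],[0.278,0.404,0,0,0,-0.009,-1],[0.278,0.404,0,0,0,-0.009,-1]]])

```text
time_s: 37.65
ee_pos: [0.5301, -0.0797, 0.2971]
eef_rot: [-3.137, -0.002, 1.415]
force: [0.2, 0.0, -0.7]
grip_width: 0.0158
grip_force: 30.0
```

play_rows(motion=[[[0.08,0.13,0,0,0,0,-1],[0.16,0.26,0,0,0,0,-1],[0.23,0.39,0,0,0,0,-1],[0.3,0.495,0,0,0,0,-1],[0.3,0.495,0,0,0,0,-1],[0.3,0.495,0,0,0,0,-1]]])

```text
time_s: 38.25
ee_pos: [0.6636, -0.0259, 0.2988]
eef_rot: [-3.14, -0.002, 1.413]
force: [-0.1, 0.2, -0.4]
grip_width: 0.0157
grip_force: 30.0
```

Run:
```python
from h import *
plan(None,(.6638,-.0252,.199,81));held()
```

```text
now 38.25 [ 0.6636 -0.0259  0.2988] [-1.799e+02 -1.000e-01  8.100e+01] w 0.0157 q [-0.09  0.53  1.03  0.    1.58  0.06]
[ 6.638e-01 -2.520e-02  1.990e-01  8.100e+01] -> [0.002 0.001 0.399] [-0.0003 -0.0003 -0.0001] dist 0.1
scene 310 crown (array([666.5, -27.7]), array([40.8, 58.3]), 83.0) z [0.2681 0.2754 0.2889] all (array([666.4, -27.5]), array([41. , 66.3]), 82.1)
scene fit x@y=.035 0.6786 yaw -11.33deg z 0.1507 tilt -0.003
top fit x@y=.035 0.6722 yaw -9.81deg z 0.1508 tilt -0.002
```

play_rows(motion=[[[0,-0.003,0.1,0,0,0,-1],[0,-0.003,0.2,0,0,0,-1],[0,-0.003,0.28,0,0,0,-1],[0,-0.003,0.33,0,0,0,-1],[0,-0.003,0.36,0,0,0,-1],[0,-0.003,0.385,0,0,0,-1],[0,-0.003,0.4,0,0,0,-1],[0,-0.003,0.4,0,0,0,-1],[0,-0.003,0.4,0,0,0,-1],[0,-0.003,0.4,0,0,0,-1]]])

```text
time_s: 39.35
ee_pos: [0.6637, -0.025, 0.2002]
eef_rot: [3.141, -0.002, 1.414]
force: [0.0, 0.3, -0.2]
grip_width: 0.0155
grip_force: 30.0
```

play_rows(motion=[[[0,0,0,0,0,0,-0.3],[0,0,0,0,0,0,-0.1],[0,0,0,0,0,0,-0.1],[0,0,0,0,0,0,-0.1],[0,0,0,0,0,0,-0.1],[0,0,-0.06,0,0,0,-0.1],[0,0,-0.16,0,0,0,0.2],[0,0,-0.3,0,0,0,0.2],[0,0,-0.4,0,0,0,0.2],[0,0,-0.4,0,0,0,0.2]]])

```text
time_s: 40.35
ee_pos: [0.6643, -0.0253, 0.3052]
eef_rot: [3.135, -0.003, 1.414]
force: [-0.2, -0.3, -0.2]
grip_width: 0.0567
grip_force: 0.0
```

Run:
```python
from h import *
cs=[(snap(n,n+"6"),n) for n in("scene","top")]
hung(cs);cuffs([c for c,_ in cs],("scene","top"))
b=(.4558,-.1802)
plan(None,(.56,-.1,.30,90))
plan((.56,-.1,.30,90),(*b,.2,95.5),(*b,.1,95.5))
```

```text
hung scene 171 (array([711.6, 148.1]), array([38.5, 29.4]), 80.4) across 18.1 along 117.4 z [0.1649 0.1748 0.1793] crown z 0.1748
hung scene 236 (array([687. ,  91.2]), array([38. , 59.9]), 82.2) across 2.9 along 57.4 z [0.1645 0.175  0.1783] crown z 0.175
hung scene 338 (array([677.2,  32.5]), array([39.1, 60.1]), 81.5) across 2.6 along -2.1 z [0.1656 0.175  0.1923] crown z 0.1749
hung scene 403 (array([666. , -26.7]), array([38.9, 62.3]), 82.8) across 0.9 along -62.3 z [0.1657 0.1753 0.1934] crown z 0.1749
hung top 325 (array([690.1, 154.9]), array([39.9, 62.7]), 81.0) across -1.9 along 121.1 z [0.1636 0.1739 0.1957] crown z 0.1735
hung top 318 (array([681. ,  96.1]), array([39.9, 63.1]), 80.1) across -1.5 along 61.6 z [0.1657 0.1744 0.1942] crown z 0.174
hung top 59 (array([670.5,  53.8]), array([ 8.6, 54.5]), 84.7) across -5.2 along 18.2 z [0.1644 0.1729 0.1786] crown z 0.1729
hung top 42 (array([679.6,  20.7]), array([38. ,  8.1]), 0.3) across 9.1 along -13.0 z [0.1699 0.1743 0.1786] crown z 0.1743
scene [234. 253.] 348 zmax 0.0748 crown (array([ 457.6, -182.4]), array([60.5, 37.7]), 6.1) set 33 [ 459.  -181.3   69.5]
top [383. 247.] 282 zmax 0.0762 crown (array([ 453.2, -179.3]), array([61.8, 39.5]), 4.8) set 25 [ 453.  -177.5   69.6]
now 40.45 [ 0.6635 -0.0253  0.3004] [ 1.8e+02 -1.0e-01  8.1e+01] w 0.0563 q [-0.09  0.53  1.03  0.    1.58  0.06]
[ 0.56 -0.1   0.3  90.  ] -> [-0.36  -0.362  0.001] [ 0.0001 -0.0003 -0.025 ] dist 0.128
now 40.45 [ 0.6635 -0.0253  0.3004] [ 1.8e+02 -1.0e-01  8.1e+01] w 0.0563 q [-0.09  0.53  1.03  0.    1.58  0.06]
[ 0.4558 -0.1802  0.2    95.5   ] -> [-0.321 -0.417  0.4  ] [-0.      0.     -0.0153] dist 0.165
[ 0.4558 -0.1802  0.1    95.5   ] -> [-0.321 -0.417  0.8  ] [-0.      0.     -0.0153] dist 0.239
```

Four cuffs hang (the low scene counts on the far ones come from the gripper blocking the view). Last cuff.

play_rows(motion=[[[-0.12,-0.12,0,0,0,-0.008,0.2],[-0.24,-0.24,0,0,0,-0.016,0.2],[-0.36,-0.362,0,0,0,-0.025,0.2],[-0.36,-0.362,0,0,0,-0.025,0.2],[-0.36,-0.362,0,0,0,-0.025,0.2],[-0.36,-0.362,0,0,0,-0.025,0.2]]])

```text
time_s: 41.05
ee_pos: [0.5606, -0.0995, 0.299]
eef_rot: [-3.141, -0.003, 1.571]
force: [0.9, 0.4, 0.1]
grip_width: 0.0565
grip_force: 0.0
```

play_rows(motion=[[[-0.1,-0.14,0.1,0,0,-0.005,0.2],[-0.2,-0.28,0.25,0,0,-0.01,0.2],[-0.321,-0.417,0.4,0,0,-0.015,0.2],[-0.321,-0.417,0.55,0,0,-0.015,0.2],[-0.321,-0.417,0.7,0,0,-0.015,0.2],[-0.321,-0.417,0.8,0,0,-0.015,0.2],[-0.321,-0.417,0.8,0,0,-0.015,0.2],[-0.321,-0.417,0.8,0,0,-0.015,0.2]]])

```text
time_s: 41.85
ee_pos: [0.4566, -0.1795, 0.0998]
eef_rot: [-3.141, -0.002, 1.666]
force: [0.4, -0.8, 0.7]
grip_width: 0.0565
grip_force: 0.0
```

Run:
```python
from h import *
plan(None,(.4558,-.1802,.0755,95.5))
cuffs([camera("scene")],["scene"])
```

```text
now 41.85 [ 0.4566 -0.1795  0.0998] [-1.80e+02 -1.00e-01  9.54e+01] w 0.0565 q [-0.45  0.32  1.81  0.    1.01 -0.55]
[ 4.558e-01 -1.802e-01  7.550e-02  9.550e+01] -> [-0.003 -0.003  0.097] [-0.     -0.0004 -0.0002] dist 0.024
scene [238. 217.] 28 zmax 0.2126 crown None set 28 [ 492.9 -161.9  209.2]
scene [234. 253.] 304 zmax 0.1849 crown (array([ 456.9, -182.2]), array([58.6, 36.8]), 6.5) set 35 [ 460.5 -182.7   72.4]
```

play_rows(motion=[[[-0.003,-0.003,0.05,0,0,0,0.2],[-0.003,-0.003,0.097,0,0,0,0.2],[-0.003,-0.003,0.097,0,0,0,-0.4],[-0.003,-0.003,0.097,0,0,0,-1],[-0.003,-0.003,0.097,0,0,0,-1],[-0.003,-0.003,0.097,0,0,0,-1],[-0.003,-0.003,0.097,0,0,0,-1],[-0.003,-0.003,0.097,0,0,0,-1],[-0.003,-0.003,0.097,0,0,0,-1],[-0.003,-0.003,0.097,0,0,0,-1]]])

```text
time_s: 42.9
ee_pos: [0.4552, -0.1806, 0.0753]
eef_rot: [3.141, -0.002, 1.665]
force: [-0.7, 0.4, 3.6]
grip_width: 0.0159
grip_force: 30.0
```

play_rows(motion=[[[0,0,-0.08,0,0,0,-1],[0,0,-0.2,0,0,0,-1],[0,0,-0.35,0,0,0,-1],[0,0,-0.5,0,0,0,-1],[0,0,-0.65,0,0,0,-1],[0,0,-0.8,0,0,0,-1],[0,0,-0.898,0,0,0,-1],[0,0,-0.898,0,0,0,-1],[0,0,-0.898,0,0,0,-1]]])

```text
time_s: 43.8
ee_pos: [0.455, -0.181, 0.2988]
eef_rot: [-3.141, -0.003, 1.665]
force: [-0.7, 0.2, -1.5]
grip_width: 0.0161
grip_force: 30.0
```

Run:
```python
from h import *
plan(None,(.6544,-.0844,.30,81))
```

```text
now 43.8 [ 0.455  -0.181   0.2988] [-1.80e+02 -1.00e-01  9.54e+01] w 0.0161 q [-0.45  0.12  1.57  0.    1.46 -0.55]
[ 0.6544 -0.0844  0.3    81.    ] -> [ 0.31   0.83  -0.004] [-0.0001 -0.0004  0.04  ] dist 0.222
```

play_rows(motion=[[[0.05,0.13,0,0,0,0.007,-1],[0.1,0.27,0,0,0,0.014,-1],[0.15,0.41,0,0,0,0.02,-1],[0.2,0.55,0,0,0,0.027,-1],[0.26,0.7,0,0,0,0.034,-1],[0.31,0.83,0,0,0,0.04,-1],[0.31,0.83,0,0,0,0.04,-1],[0.31,0.83,0,0,0,0.04,-1]]])

```text
time_s: 44.6
ee_pos: [0.6543, -0.0841, 0.2971]
eef_rot: [-3.137, -0.002, 1.415]
force: [-0.5, -0.9, -0.7]
grip_width: 0.0156
grip_force: 30.0
```

Run:
```python
from h import *
plan(None,(.6544,-.0844,.199,81));held()
```

```text
now 44.6 [ 0.6543 -0.0841  0.2971] [-1.798e+02 -1.000e-01  8.110e+01] w 0.0156 q [-0.18  0.52  1.04  0.    1.58 -0.03]
[ 0.6544 -0.0844  0.199  81.    ] -> [-0.002  0.002  0.392] [-0.0007 -0.0003  0.0002] dist 0.098
scene 330 crown (array([656.3, -85.4]), array([39.5, 58.9]), 82.6) z [0.2667 0.2736 0.2864] all (array([657.5, -85.6]), array([40.2, 64.7]), 81.7)
scene fit x@y=.035 0.6799 yaw -11.45deg z 0.1504 tilt -0.003
top fit x@y=.035 0.6733 yaw -9.11deg z 0.1502 tilt 0.006
```

play_rows(motion=[[[0,-0.003,0.1,0,0,0,-1],[0,-0.003,0.2,0,0,0,-1],[0,-0.003,0.28,0,0,0,-1],[0,-0.003,0.33,0,0,0,-1],[0,-0.003,0.36,0,0,0,-1],[0,-0.003,0.38,0,0,0,-1],[0,-0.003,0.395,0,0,0,-1],[0,-0.003,0.395,0,0,0,-1],[0,-0.003,0.395,0,0,0,-1],[0,-0.003,0.395,0,0,0,-1]]])

```text
time_s: 45.7
ee_pos: [0.6538, -0.084, 0.2016]
eef_rot: [3.141, -0.002, 1.414]
force: [-0.1, 0.6, -0.9]
grip_width: 0.0158
grip_force: 30.0
```

play_rows(motion=[[[0,0,0,0,0,0,-0.3],[0,0,0,0,0,0,-0.1],[0,0,0,0,0,0,-0.1],[0,0,0,0,0,0,-0.1],[0,0,0,0,0,0,-0.1],[0,0,-0.06,0,0,0,-0.1],[0,0,-0.16,0,0,0,0.2],[0,0,-0.3,0,0,0,0.2],[0,0,-0.4,0,0,0,0.2],[0,0,-0.4,0,0,0,0.2]]])

```text
time_s: 46.7
ee_pos: [0.6544, -0.0844, 0.3065]
eef_rot: [3.135, -0.002, 1.414]
force: [-0.0, 0.5, 0.1]
grip_width: 0.0561
grip_force: 0.0
```

play_rows(motion=[[[-0.1,-0.15,-0.05,0,0,0,0.2],[-0.2,-0.3,-0.05,0,0,0,0.2],[-0.35,-0.5,-0.05,0,0,0,0.2],[-0.5,-0.7,-0.05,0,0,0,0.2],[-0.6,-0.8,-0.05,0,0,0,0.2],[-0.6,-0.8,-0.05,0,0,0,0.2],[-0.6,-0.8,-0.05,0,0,0,0.2],[-0.6,-0.8,-0.05,0,0,0,0.2],[-0.6,-0.8,-0.05,0,0,0,0.2]]])

```text
time_s: 47.6
ee_pos: [0.4336, -0.2005, 0.313]
eef_rot: [-3.141, -0.003, 1.415]
force: [-0.0, 1.4, -0.3]
grip_width: 0.0563
grip_force: 0.0
```

Run:
```python
from h import *
cs=[(snap(n,n+"7"),n) for n in("scene","top")]
hung(cs);cuffs([c for c,_ in cs],("scene","top"));plan(None)
```

```text
hung scene 288 (array([695.5, 151.4]), array([40.9, 60.9]), 81.4) across 1.7 along 118.1 z [0.1666 0.1755 0.1944] crown z 0.1752
hung scene 318 (array([686.3,  92.4]), array([40.3, 61.1]), 78.9) across 2.0 along 58.5 z [0.1666 0.1753 0.1933] crown z 0.1751
hung scene 363 (array([677.1,  33.1]), array([39.9, 59.8]), 81.7) across 2.4 along -1.5 z [0.1652 0.1751 0.1936] crown z 0.1748
hung scene 398 (array([666. , -25.6]), array([39.7, 62.1]), 81.2) across 0.8 along -61.2 z [0.1652 0.175  0.1936] crown z 0.1748
hung scene 437 (array([656.3, -85.6]), array([39.3, 61.3]), 80.9) across 0.7 along -122.0 z [0.1661 0.1752 0.1945] crown z 0.175
hung top 325 (array([690.5, 154.6]), array([40.7, 63.9]), 81.6) across -1.4 along 120.9 z [0.1644 0.1743 0.1958] crown z 0.1738
hung top 322 (array([681.2,  96.2]), array([41.1, 63.8]), 81.6) across -1.3 along 61.8 z [0.1645 0.1742 0.1949] crown z 0.1737
hung top 326 (array([670.7,  36.6]), array([41. , 62.4]), 80.8) across -2.2 along 1.3 z [0.1649 0.1737 0.195 ] crown z 0.1732
hung top 325 (array([660.7, -22.9]), array([40.5, 62.2]), 80.2) across -2.6 along -59.1 z [0.1646 0.1742 0.196 ] crown z 0.1739
hung top 322 (array([651.4, -82.9]), array([41., 62.]), 81.7) across -2.3 along -119.8 z [0.1651 0.1745 0.1963] crown z 0.1741
now 47.7 [ 0.4335 -0.2005  0.3129] [-1.799e+02 -1.000e-01  8.110e+01] w 0.0563 q [-0.51  0.08  1.58  0.    1.49 -0.36]
```

View pics/scene7.png

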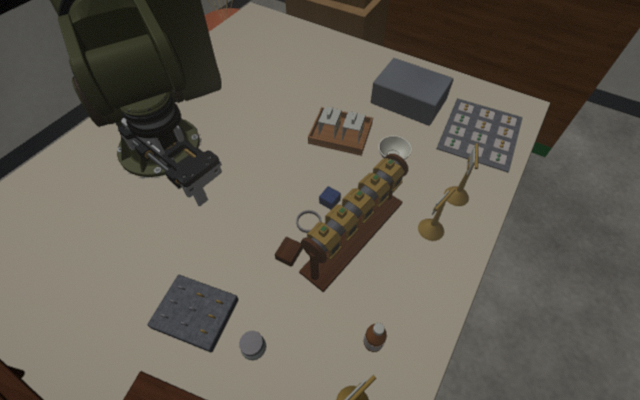

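All five cuffs hang side by side on the bar, from (323,238) to (389,170). Both cards are in the tray at (329,117) and (352,123), the other goods haven't moved, and the arm is clear. I'll hand in.

```bash
python3 -c "
from station import workorder
print(workorder.hand_in())"
```

```text
the job is handed in; nothing more can be done
None
```

The job is handed in at about 48 s of the 210 s allowed: both earring cards stand in the stock tray and all five cuffs hang side by side on the bar; hand-in returned no verdict, but my last camera check had everything within tolerance.

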